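# Rinse the compressor covers

## Robot

A 7-joint arm with a two-finger parallel gripper is mounted at the origin on the work surface. World frame = base frame: x ahead of the robot, y to its left, z up, the work surface at z = 0. Lengths are in m, angles in rad, forces in N, time in s.
With the tool pointing down it reaches from about 0.4 to 0.925 m from the base axis. Payload 5.6 kg.
Tool frame: the origin (TCP) lies on the mounting face of the last link; the fingertips stand 173 mm ahead of it and the grasp point (between the pads) lies 155 mm ahead of it; z points along the fingers, y is the line along which they close (so a half turn about z gives the same grasp; the last joint's range is limited). The gripper opens to 85 mm and grips with 20 to 120 N. Pads are 22 mm wide; open, the fingers measure 114 mm over their backs; the gripper's body (76 mm by 85 mm) begins 54 mm behind the grasp point. The pads swing forward as they close: fully open they stand 13 mm farther back than shut.
Start: joints at [-1.339, 0.468, -0.012, 1.603, 0.006, 1.071, -0.056], TCP at [0.176, 0.626, 0.405] pointing down, gripper open.
Joint ranges: [-2.53, 2.53], [-0.31, 2.02], [-1.57, 1.55], [0.28, 2.44], [-1.29, 4.43], [0.15, 1.84], [-2.92, 2.92]. Speed limits (rad/s): [2.57, 2.57, 3.14, 3.14, 3.14, 3.14, 3.14].

## Interface

Orientations are given as a unit quaternion [x, y, z, w].
In Python, from workcell import * gives the robot as it stands.
- The arm moves only by the tool jog_arm, never from a script. Its arguments are lists of equal length, an entry for each row: "xyz": the shift along the tool's x, y, z in m, a list of three; "angular": the turn, a rotation vector about the tool's x, y, z in degrees, a list of three; "claw": the opening, from 0 (shut) to 1 (fully open). In form: {"xyz": [[dx, dy, dz], ...], "angular": [[rx, ry, rz], ...], "claw": [claw, ...]}. A call has 1 to 20 rows; each row shifts and turns the commanded pose from where the row before left it, along the tool's axes as they then stand; what a row does not reach is not made up. A row lasts 1/12 s, in which the tool goes at most 41.7 mm and 7.16 degrees, less where a joint would pass 70% of its speed; a pose out of reach is approached as far as the arm can. A call is refused whole if a number of a shift passes 0.0417 or a number of a turn 7.16, either way. A call with a gripper value outside its range is refused whole. The fingers move at their own pace and stop on an object; "newtons" is the grip in N (left out, the last holds). Time passes only in rows, so rows that do not move let the fingers close. It gives the time, the measured TCP pose, the force, the opening and the grip force at its end, in the units of the state.
- read_state(): the state, without advancing time (a new reading comes with each control period).
- camera(name): name is "side" or "top" or "wrist"; returns (picture, depth): 400x640x3 uint8, blue, green, red; 400x640 float32, m along the optical axis (not along the pixel's ray), 0 where there is no reading.
- camera_info(name): a dict with "fx", "fy", "cx", "cy" (pixels), "k1" (the pictures are not rectified: a ray, as slopes to the right and down, at radius r is drawn at 1 + k1 r^2 times it, then the intrinsics apply), "R" (3x3) and "t" (3): a world point X has camera coordinates R X + t. Camera axes: x right, y down, z forward; pixel columns grow to the right and rows downward; lengths in m; the calibration is good to about 2 mm. A picture is of the moment at which its call begins: read the wrist's pose just before it. camera_info takes no time and is no camera call; for the wrist camera it gives the pose at the moment of the call.
- close_job(): hands the job in; it is judged then, once.
The state is a dict: "time_s": time; "joint_pos": joint angles; "qd": joint speeds; "joint_torque": joint torques, N m; "tool_pos": TCP position; "orientation": TCP orientation; "wrist_force": force on the tool from outside, world axes, zero at the start; "wrist_torque": the same for the moment, N m; "gripper_width": finger opening in m; "grip_force": force on a finger pad.
Only numpy, scipy, OpenCV 4.12 (cv2) and the standard library are available. Lean on these libraries where they do the work, as an engineer would, in place of code of your own. Each camera call takes 0.05 s, during which the arm holds its last target. There are 200 camera calls.

## Task

Get the compressor covers ready and rinse them: move the brush off the blue rinse rack into the yellow tray, and set every square metal cover in a rack pocket of its own, open side down and fully home, leaving the spray can and the glass jar where they stand. Once the brush and all the covers are in place, press the pump's black plunger head right down to its stop twice, letting it come all the way back up after each stroke.

Things in the scene. Friction and masses are not known exactly. Their poses are not given: they have to be found in the camera images.
- coverA: square cast shell, 60 x 60 x 40 mm, aluminium sides with 5 mm walls, a closed red end 9 mm thick and an open hollow end; 180 g. Origin: centre of the open rim's plane; z points from the open rim to the closed red end (the centre of the shell is at z = +20 mm; z up = open side down); x and y are square to its flat sides. It may lie either way up or stand on a side; it may be absent
- coverB: square cast shell, 60 x 60 x 40 mm, aluminium sides with 5 mm walls, a closed red end 9 mm thick and an open hollow end; 180 g. Origin: centre of the open rim's plane; z points from the open rim to the closed red end (the centre of the shell is at z = +20 mm; z up = open side down); x and y are square to its flat sides. It may lie either way up or stand on a side; it may be absent
- coverC: square cast shell, 60 x 60 x 40 mm, aluminium sides with 5 mm walls, a closed red end 9 mm thick and an open hollow end; 180 g. Origin: centre of the open rim's plane; z points from the open rim to the closed red end (the centre of the shell is at z = +20 mm; z up = open side down); x and y are square to its flat sides. It may lie either way up or stand on a side; it may be absent
- coverD: square cast shell, 60 x 60 x 40 mm, aluminium sides with 5 mm walls, a closed red end 9 mm thick and an open hollow end; 180 g. Origin: centre of the open rim's plane; z points from the open rim to the closed red end (the centre of the shell is at z = +20 mm; z up = open side down); x and y are square to its flat sides. It may lie either way up or stand on a side; it may be absent
- rack: fixed blue rinse rack, a plate 200 (x) x 240 (y) x 25 mm high with four square pockets; origin: centre of its underside, z up
- pocket0 (a point): centre of the mouth of a square pocket in the rack's top, 65 x 65 mm inside, 10 mm deep, sides along the rack's x and y; 25 mm above the table. The pockets stand 92 mm apart along x and 104 mm apart along y
- pocket1 (a point): centre of the mouth of a square pocket in the rack's top, 65 x 65 mm inside, 10 mm deep, sides along the rack's x and y; 25 mm above the table. The pockets stand 92 mm apart along x and 104 mm apart along y
- pocket2 (a point): centre of the mouth of a square pocket in the rack's top, 65 x 65 mm inside, 10 mm deep, sides along the rack's x and y; 25 mm above the table. The pockets stand 92 mm apart along x and 104 mm apart along y
- pocket3 (a point): centre of the mouth of a square pocket in the rack's top, 65 x 65 mm inside, 10 mm deep, sides along the rack's x and y; 25 mm above the table. The pockets stand 92 mm apart along x and 104 mm apart along y
- brush: wooden cleaning brush 180 mm long, 120 g. Origin: underside, mid-length; x points to the head. Handle from x = -90 to +30 mm: 24 mm wide, 18 mm thick, z from 4 to 22 mm; head from x = +30 to +90 mm: 32 mm wide, bristles down to z = 0, top at 23 mm. Starts lying on the rack
- tray: fixed yellow open tray for the brush, 250 (x) x 120 (y) x 25 mm high, walls and floor 4 to 5 mm; origin: centre of its underside
- pump: fixed red fluid can 96 mm across with a yellow band and a brass neck, body 100 mm high; the spring plunger stands on its axis. Origin: centre of its underside
- plunger_head (a point): centre of the top face of the plunger's round black head, 56 mm across and 10 mm thick; 145 mm above the table when up; it moves with the plunger
- plunger (a joint): plunger travel: 0 up at rest, 0.025 m fully down at its stop; the spring takes about 4 N at first and 11 N at the stop
- spray: green spray can, 64 mm across, 190 mm tall, a bystander; origin: centre of its underside
- jar: glass jar with brass cap, 68 mm across, 90 mm tall, a bystander; origin: centre of its underside
Things that resemble listed ones, but are neither listed nor needed, are in the scene too. Several things have the shape of the brush; the one meant has the colours described above.

How it is judged:
By the outcome, as a careful person would: the job done as asked, in the order asked, and still so for the second after the job is handed in, with the robot touching nothing.
Of coverA, coverB, coverC, coverD only 3 to 4 are there at a start; the rules pass over those that are not, and their reading is None.
At some moment in a run one of coverA, coverB, coverC, coverD, brush may be knocked a few centimetres aside while the robot is not near it.
Once in a run the grip may slacken for a moment while it holds something.
It also fails if it takes over 210 s, if anything falls off the work surface, if the arm or the gripper's body presses on something with over 40 N, if the wrist force passes 120 N, or if a joint passes its speed limit or range.

## Working session

There is one attempt and no reset: what is moved stays moved. The work goes in short steps, Python scripts to look and compute and a tool call to move; the robot and the scene stay as the last step left them, time stands still between calls to the robot, and variables do not carry over. Pictures are saved under pics/ and viewed, at most 14 in all, crops included, and the job is handed in when it is done.

Besides the shell and the picture viewer there is one more tool, called by a JSON object that holds its "name" and its "arguments", one argument or row to a line. jog_arm: Moves the arm, as the interface text tells. Its arguments: {"type":"object","properties":{"xyz":{"type":"array","items":{"type":"array","items":{"type":"number"}}},"angular":{"type":"array","items":{"type":"array","items":{"type":"number"}}},"claw":{"type":"array","items":{"type":"number"}},"newtons":{"type":"number"}},"required":["xyz","angular","claw"]}

```bash
mkdir -p pics; ls; cat > h.py <<'E'
from workcell import *
import numpy as np, cv2
from scipy.spatial.transform import Rotation as Rn
def ray(ci,u,v):
    x=(np.atleast_1d(u)-ci["cx"])/ci["fx"]; y=(np.atleast_1d(v)-ci["cy"])/ci["fy"]
    a,b=x.copy(),y.copy()
    for _ in range(10):
        s=1+ci["k1"]*(a*a+b*b); a,b=x/s,y/s
    return np.stack([a,b,np.ones_like(a)],-1)
def cloud(ci,u,v,d):
    return (ray(ci,u,v)*np.atleast_1d(d)[:,None]-np.array(ci["t"]))@np.array(ci["R"])
def plane(ci,u,v,z):
    R=np.array(ci["R"]);c=-R.T@np.array(ci["t"]);d=ray(ci,u,v)@R
    return c+d*((z-c[2])/d[:,2])[:,None]
E
python3 - <<'E'
from h import *
s=read_state();print({k:np.round(v,3) for k,v in s.items()})
for n in("top","side","wrist"):
    ci=camera_info(n);im,d=camera(n);cv2.imwrite(f"pics/{n}0.png",im);np.savez(f"{n}0.npz",im=im,d=d,**ci)
    print(n,{k:np.round(v,3).tolist() for k,v in ci.items()}, -np.array(ci["R"]).T@ci["t"])
E
```

```text
pics
{'time_s': np.float64(0.0), 'joint_pos': array([-1.339,  0.468, -0.012,  1.604,  0.006,  1.071, -0.056]), 'qd': array([ 0.   ,  0.002,  0.001, -0.001,  0.   , -0.   ,  0.001]), 'joint_torque': array([ 0.0000e+00, -5.3239e+01,  2.2000e-02, -2.5130e+01,  1.1000e-02,
        8.0000e-03,  0.0000e+00]), 'tool_pos': array([0.176, 0.625, 0.404]), 'orientation': array([ 0.137,  0.991, -0.001, -0.   ]), 'wrist_force': array([ 0.645, -0.391, -0.074]), 'wrist_torque': array([-0.006,  0.007, -0.015]), 'grip_force': np.float64(0.0), 'gripper_width': np.float64(0.086)}
top {'fx': 485.004, 'fy': 485.004, 'cx': 312.924, 'cy': 198.601, 'k1': -0.024, 'R': [[-0.003, -1.0, -0.015], [-0.98, 0.005, -0.197], [0.197, 0.014, -0.98]], 't': [0.017, 0.567, 1.412]} [ 0.27659748 -0.0056338   1.49651426]
side {'fx': 462.367, 'fy': 462.367, 'cx': 319.911, 'cy': 198.407, 'k1': -0.093, 'R': [[0.984, -0.18, 0.008], [-0.126, -0.72, -0.682], [0.129, 0.67, -0.731]], 't': [-0.557, 0.156, 1.198]} [ 0.4138838  -0.79033477  0.98754222]
wrist {'fx': 305.482, 'fy': 305.482, 'cx': 318.349, 'cy': 196.774, 'k1': -0.061, 'R': [[0.271, 0.962, -0.002], [0.922, -0.259, 0.289], [0.278, -0.08, -0.957]], 't': [-0.648, -0.037, 0.379]} [0.10480961 0.64459062 0.37199235]
```

View pics/top0.png

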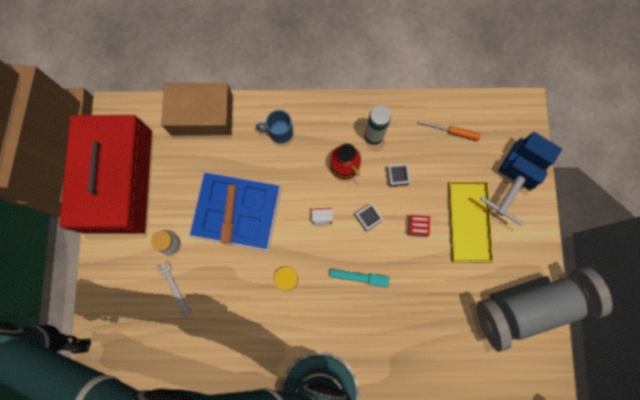

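View pics/side0.png

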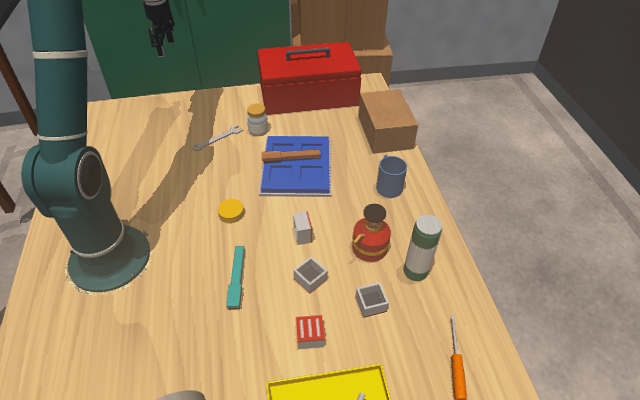

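The top view shows the rack at (235,210) with the brush on it. Four cover candidates sit at (321,216), lying on its side, (369,216) and (399,175), both open up, and (419,225), red with white stripes. The tray is at (470,222), the pump at (346,160), the spray can at (377,124) and the jar at (165,241).

```bash
python3 - <<'E'
from h import *
D={n:dict(np.load(n+"0.npz")) for n in("top","side")}
a=cv2.resize(D["top"]["im"][100:290,190:540],None,fx=2.28,fy=2.28,interpolation=cv2.INTER_CUBIC)[:,:800]
b=cv2.resize(D["side"]["im"][190:360,220:480],None,fx=1.0*2,fy=2.0,interpolation=cv2.INTER_CUBIC)
b=cv2.copyMakeBorder(b,0,0,0,a.shape[1]-b.shape[1] if a.shape[1]>b.shape[1] else 0,cv2.BORDER_CONSTANT)
c=np.vstack([a[:430],b[:, :a.shape[1]]]);c=cv2.resize(c,None,fx=.77,fy=.77) ;cv2.imwrite("pics/c1.png",c);print(c.shape)
T=D["top"];hsv=cv2.cvtColor(T["im"],cv2.COLOR_BGR2HSV)
vv,uu=np.mgrid[0:400,0:640]
P=cloud(T,uu.ravel(),vv.ravel(),T["d"].ravel()).reshape(400,640,3);np.save("P.npy",P)
def rep(name,m,z):
    m=m.astype(np.uint8);n,l,st,ce=cv2.connectedComponentsWithStats(m)
    for i in range(1,n):
        if st[i,4]<40: continue
        vs,us=np.where(l==i);X=plane(T,us,vs,z)[:,:2]
        r=cv2.minAreaRect(X.astype(np.float32)*1000)
        print(name,st[i,4],"px",np.round(ce[i]),"rect",np.round(r[0]),np.round(r[1]),round(r[2],1),"z",np.round(np.median(P[vs,us,2]),3),"depthpts",np.round(np.median(P[vs,us],0),3))
H,S,V=cv2.split(hsv)
rep("blue",(H>105)&(H<125)&(S>150),.025)
rep("yellow",(H>24)&(H<34)&(S>180),.025)
rep("red",((H<6)|(H>174))&(S>150)&(V>60),.04)
for (u0,u1,v0,v1) in((305,340,200,232),(352,388,200,234),(384,414,160,192),(402,436,208,242)):
    p=P[v0:v1,u0:u1].reshape(-1,3);q=p[(p[:,2]>.02)&(p[:,2]<.1)]
    r=cv2.minAreaRect((q[:,:2]*1000).astype(np.float32));print("obj",len(q),np.round(r[0]),np.round(r[1]),round(r[2],1),np.round(np.percentile(q[:,2],[5,50,95]),3))
print("floor",np.median(P[290:300,240:300,2]))
for u,v in((228,190),(228,213),(228,235),(240,190),(470,200),(470,240),(488,205),(500,208),(345,150),(376,115),(286,278),(165,238)):
    print(u,v,np.round(P[v,u],3))
E
```

```text
(593, 614, 3)
blue 1572 px [531. 159.] rect [ 696. -668.] [125. 167.] 55.2 z 0.117 depthpts [ 0.678 -0.634  0.117]
blue 4033 px [236. 210.] rect [540. 258.] [234. 194.] 79.5 z 0.022 depthpts [0.539 0.242 0.022]
yellow 2668 px [468. 223.] rect [ 501. -463.] [245. 115.] 0.3 z 0.004 depthpts [ 0.492 -0.465  0.004]
red 9296 px [106. 174.] rect [661. 665.] [269. 383.] 90.0 z 0.15 depthpts [0.624 0.61  0.15 ]
red 394 px [344. 163.] rect [689. -85.] [87. 84.] 88.8 z 0.081 depthpts [ 0.666 -0.074  0.081]
red 198 px [418. 225.] rect [ 487. -306.] [60. 58.] 85.2 z 0.04 depthpts [ 0.484 -0.301  0.04 ]
obj 275 [517. -11.] [42. 58.] 0.4 [0.054 0.06  0.065]
obj 174 [ 515. -154.] [60. 61.] 33.7 [0.023 0.038 0.045]
obj 209 [ 648. -250.] [63. 61.] 5.5 [0.022 0.038 0.045]
obj 432 [ 488. -307.] [62. 62.] 84.9 [0.031 0.04  0.045]
floor -0.0004980701840501535
228 190 [0.597 0.276 0.046]
228 213 [0.526 0.274 0.043]
228 235 [0.458 0.271 0.046]
240 190 [0.602 0.242 0.026]
470 200 [ 0.277 -0.006  1.497]
470 240 [ 0.445 -0.469 -0.001]
488 205 [ 0.55  -0.524  0.025]
500 208 [ 0.53  -0.539  0.081]
345 150 [ 0.692 -0.08   0.145]
376 115 [ 0.782 -0.167  0.19 ]
286 278 [0.33  0.097 0.026]
165 238 [0.445 0.45  0.084]
```

View pics/c1.png

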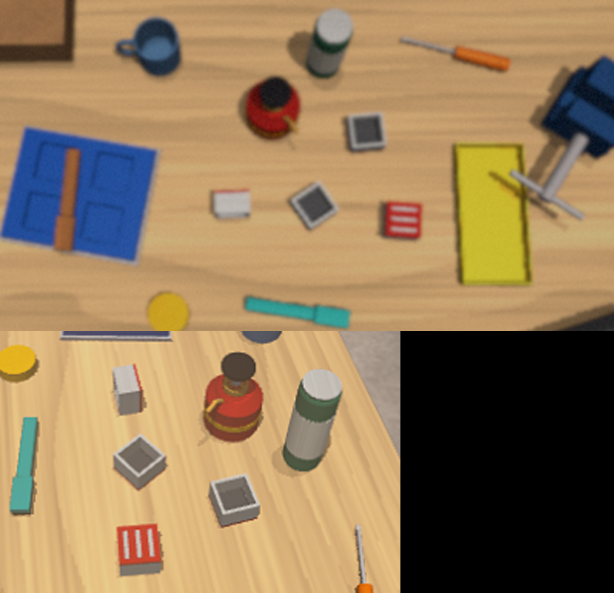

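The crop shows two covers open side up, one on its side with its red end towards +x, and one red side up with fin stripes. All four match 60×60×40. Next I measure the brush and build a planner helper.

```bash
cat >> h.py <<'E'
def pose():
    s=read_state();return np.array(s["tool_pos"]),Rn.from_quat(s["orientation"]),s
def plan(g,yaw,s=None,tiltless=True):
    """vertical tool: grasp point g, tool y at world yaw deg (mod 180); prints yaw turn about tool z then shift in tool axes after it"""
    p,R,st=pose()
    Y=R.as_matrix()[:,1];cur=np.degrees(np.arctan2(Y[1],Y[0]))
    d=(cur-yaw+90)%180-90
    c,sn=np.cos(np.radians(yaw)),np.sin(np.radians(yaw))
    # resulting y sign
    fin=np.radians(cur-d);y=np.array([np.cos(fin),np.sin(fin),0]);z=np.array([0,0,-1.]);x=np.cross(y,z)
    D=np.array(g)+[0,0,.155]-p
    gp=p+.155*R.as_matrix()[:,2]
    print("t",round(st["time_s"],2),"grasp now",np.round(gp,4),"down",np.round(R.as_matrix()[:,2],3),"curyaw",round(cur,1),"j",np.round(st["joint_pos"],2).tolist())
    print("  turn z",round(d,2),"then shift mm",np.round([D@x*1e3,D@y*1e3,D@z*1e3],1))
def rect(q): 
    r=cv2.minAreaRect((np.asarray(q)[:,:2]*1000).astype(np.float32));return r,cv2.boxPoints(r)
E
python3 - <<'E'
from h import *
T=dict(np.load("top0.npz"));P=np.load("P.npy");im=T["im"]
H,S,V=cv2.split(cv2.cvtColor(im,cv2.COLOR_BGR2HSV))
m=np.zeros((400,640),bool);m[175:255,190:285]=True
b=m&(H<25)&(S>60)&(P[:,:,2]>.035)&(P[:,:,2]<.06)
vs,us=np.where(b);X=plane(T,us,vs,.0475);r,bx=rect(X);print("brush",r,np.round(bx).tolist())
c=X[:,:2].mean(0);u,sv,vt=np.linalg.svd(X[:,:2]-c);a=vt[0];t=(X[:,:2]-c)@a;w=(X[:,:2]-c)@vt[1]
for lo in np.arange(-.09,.09,.03):
    k=(t>lo)&(t<=lo+.03);print(round(lo,2),np.round(np.ptp(w[k]),3),k.sum())
print(c,a)
mr=((m&(H>105)&(H<125)&(S>150))|b).astype(np.uint8)
mr=cv2.morphologyEx(mr,cv2.MORPH_CLOSE,np.ones((5,5)));vs,us=np.where(mr);X=plane(T,us,vs,.025);r,bx=rect(X);print("rack",r,np.round(bx).tolist())
for q in((481,198),(490,203),(500,208),(510,215),(519,221)):print(q,np.round(P[q[1],q[0]],3))
p=P[170:270,440:500].reshape(-1,3);k=(p[:,2]>.018)&(p[:,2]<.032);r,bx=rect(p[k]);print("tray",r,np.round(bx).tolist())
plan([c[0],c[1],.13],np.degrees(np.arctan2(a[1],a[0]))+90)
E
```

```text
brush ((524.6511840820312, 272.8861083984375), (28.728923797607422, 177.01312255859375), 86.24506378173828) [[435.0, 264.0], [612.0, 253.0], [614.0, 281.0], [437.0, 293.0]]
-0.09 0.021 68
-0.06 0.021 66
-0.03 0.021 66
0.0 0.025 75
0.03 0.029 96
0.06 0.029 68
[0.51682168 0.27240461] [-0.99683438  0.07950609]
rack ((535.8148803710938, 258.5248107910156), (233.81005859375, 202.0870361328125), 79.44558715820312) [[415.0, 162.0], [614.0, 125.0], [657.0, 355.0], [458.0, 392.0]]
(481, 198) [ 0.56  -0.484  0.084]
(490, 203) [ 0.546 -0.512  0.078]
(500, 208) [ 0.53  -0.539  0.081]
(510, 215) [ 0.509 -0.566  0.085]
(519, 221) [ 0.492 -0.593  0.079]
tray ((503.03179931640625, -468.74017333984375), (124.06124877929688, 249.71287536621094), 89.28943634033203) [[377.0, -529.0], [627.0, -532.0], [629.0, -408.0], [379.0, -405.0]]
t 0.15 grasp now [0.1763 0.6252 0.2489] down [-0.    -0.001 -1.   ] curyaw 74.2 j [-1.34, 0.47, -0.01, 1.6, 0.01, 1.07, -0.06]
  turn z -11.19 then shift mm [-367.4 -324.8  118.9]
```

{"name": "jog_arm", "arguments": {
  "xyz": [
    [0,0,0],
    [0,0,0],
    [-0.0262,-0.0232,0],
    [-0.0262,-0.0232,0],
    [-0.0262,-0.0232,0],
    [-0.0262,-0.0232,0],
    [-0.0262,-0.0232,0],
    [-0.0262,-0.0232,0],
    [-0.0262,-0.0232,0],
    [-0.0262,-0.0232,0],
    [-0.0262,-0.0232,0],
    [-0.0262,-0.0232,0],
    [-0.0262,-0.0232,0],
    [-0.0262,-0.0232,0],
    [-0.0262,-0.0232,0],
    [-0.0262,-0.0232,0],
    [0,0,0.025],
    [0,0,0.025],
    [0,0,0.025],
    [0,0,0.025]
  ],
  "angular": [
    [0,0,-5.6],
    [0,0,-5.6],
    [0,0,0],
    [0,0,0],
    [0,0,0],
    [0,0,0],
    [0,0,0],
    [0,0,0],
    [0,0,0],
    [0,0,0],
    [0,0,0],
    [0,0,0],
    [0,0,0],
    [0,0,0],
    [0,0,0],
    [0,0,0],
    [0,0,0],
    [0,0,0],
    [0,0,0],
    [0,0,0]
  ],
  "claw": [1,1,1,1,1,1,1,1,1,1,1,1,1,1,1,1,1,1,1,1],
  "newtons": 50
}}

```text
time_s: 1.82
tool_pos: [0.5163, 0.2724, 0.3036]
orientation: [0.04, 0.999, 0.0, 0.0]
wrist_force: [-0.4, 0.3, -1.1]
gripper_width: 0.0853
grip_force: 0.0
```

```bash
python3 - <<'E'
from h import *
plan([.522,.273,.046],86)
ci=camera_info("wrist");im,d=camera("wrist");cv2.imwrite("pics/w1.png",im);np.savez("w1.npz",im=im,d=d,**ci)
H,S,V=cv2.split(cv2.cvtColor(im,cv2.COLOR_BGR2HSV))
vv,uu=np.mgrid[0:400,0:640];P=cloud(ci,uu.ravel(),vv.ravel(),d.ravel()).reshape(400,640,3)
b=(P[:,:,2]>.035)&(P[:,:,2]<.055)&(H<25)&(S>60)&(np.abs(P[:,:,1]-.27)<.05)&(P[:,:,0]>.3)
q=P[b];print(len(q),rect(q)[0] if len(q) else 0)
E
```

```text
t 1.82 grasp now [0.5163 0.2724 0.1486] down [ 0.  0. -1.] curyaw 85.4 j [-0.63, 0.48, 0.11, 1.86, -0.07, 0.81, 1.01]
  turn z -0.58 then shift mm [ -5.6   1.  102.6]
7059 ((524.4874267578125, 273.4580383300781), (31.44304656982422, 177.38316345214844), 85.8287124633789)
```

View pics/w1.png

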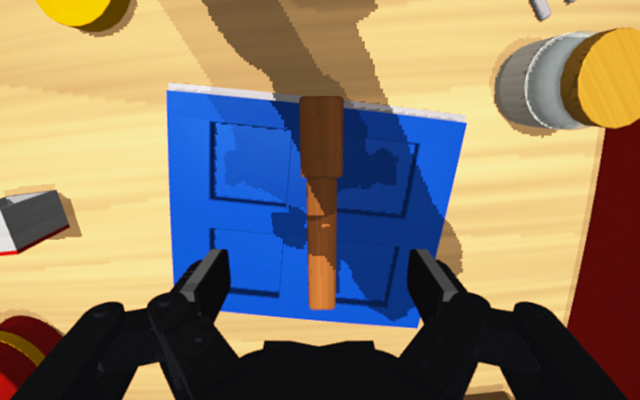

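The wrist view shows the brush along the gripper's midline at (321,200), lying over the rack's four pockets. I descend, grip and lift.

{"name": "jog_arm", "arguments": {
  "xyz": [
    [-0.001,0,0.0205],
    [-0.001,0,0.0205],
    [-0.001,0,0.0205],
    [-0.001,0,0.0205],
    [-0.001,0,0.0205],
    [0,0,0],
    [0,0,0],
    [0,0,0],
    [0,0,0],
    [0,0,0],
    [0,0,0],
    [0,0,0],
    [0,0,0],
    [0,0,0],
    [0,0,-0.02],
    [0,0,-0.04],
    [0,0,-0.04],
    [0,0,-0.04],
    [0,0,-0.01]
  ],
  "angular": [
    [0,0,0],
    [0,0,0],
    [0,0,0],
    [0,0,0],
    [0,0,0],
    [0,0,0],
    [0,0,0],
    [0,0,0],
    [0,0,0],
    [0,0,0],
    [0,0,0],
    [0,0,0],
    [0,0,0],
    [0,0,0],
    [0,0,0],
    [0,0,0],
    [0,0,0],
    [0,0,0],
    [0,0,0]
  ],
  "claw": [1,1,0.9,0.7,0.6,0.0,0,0,0,0,0,0,0,0,0,0,0,0,0]
}}

```text
time_s: 3.45
tool_pos: [0.5229, 0.273, 0.3588]
orientation: [0.04, 0.999, 0.003, 0.004]
wrist_force: [1.4, 0.9, -0.1]
gripper_width: 0.023
grip_force: 52.0
```

```bash
python3 - <<'E'
from h import *
plan([.497,-.45,.20],90);s=read_state();print(s["gripper_width"],s["grip_force"],s["wrist_force"])
E
```

```text
t 3.45 grasp now [0.5242 0.2738 0.2038] down [ 0.009  0.005 -1.   ] curyaw 85.4 j [-0.63, 0.41, 0.12, 1.81, -0.06, 0.91, 1.01]
  turn z -4.56 then shift mm [  25.9 -723.     3.8]
0.022961116672915272 51.98878526687622 [ 1.38710479  0.94494261 -0.05739949]
```

{"name": "jog_arm", "arguments": {
  "xyz": [
    [0.0014,-0.038,0],
    [0.0014,-0.038,0],
    [0.0014,-0.038,0],
    [0.0014,-0.038,0],
    [0.0014,-0.038,0],
    [0.0014,-0.038,0],
    [0.0014,-0.038,0],
    [0.0014,-0.038,0],
    [0.0014,-0.038,0],
    [0.0014,-0.038,0],
    [0.0014,-0.038,0],
    [0.0014,-0.038,0],
    [0.0014,-0.038,0],
    [0.0014,-0.038,0],
    [0.0014,-0.038,0],
    [0.0014,-0.038,0],
    [0.0014,-0.038,0],
    [0.0014,-0.038,0],
    [0.0014,-0.038,0]
  ],
  "angular": [
    [0,0,-4.6],
    [0,0,0],
    [0,0,0],
    [0,0,0],
    [0,0,0],
    [0,0,0],
    [0,0,0],
    [0,0,0],
    [0,0,0],
    [0,0,0],
    [0,0,0],
    [0,0,0],
    [0,0,0],
    [0,0,0],
    [0,0,0],
    [0,0,0],
    [0,0,0],
    [0,0,0],
    [0,0,0]
  ],
  "claw": [0,0,0,0,0,0,0,0,0,0,0,0,0,0,0,0,0,0,0]
}}

```text
time_s: 5.03
tool_pos: [0.4919, -0.4511, 0.3516]
orientation: [-0.001, 1.0, 0.0, -0.0]
wrist_force: [1.2, 0.4, -0.8]
gripper_width: 0.0227
grip_force: 51.9
```

```bash
python3 - <<'E'
from h import *
plan([.497,-.455,.032],90);s=read_state();print(s["gripper_width"],s["grip_force"],s["wrist_force"])
ci=camera_info("wrist");im,d=camera("wrist");cv2.imwrite("pics/w2.png",im)
vv,uu=np.mgrid[0:400,0:640];P=cloud(ci,uu.ravel(),vv.ravel(),d.ravel()).reshape(400,640,3)
gz=s["tool_pos"][2]-.155
b=(np.abs(P[:,:,2]-gz)<.035)&(P[:,:,0]>.38);q=P[b&(vv<300)];print(len(q),rect(q)[0],np.percentile(q[:,2],[5,50,95]))
E
```

```text
t 5.03 grasp now [ 0.4918 -0.451   0.1966] down [-0.     0.001 -1.   ] curyaw 90.1 j [0.46, 0.56, 0.33, 1.62, -0.2, 1.0, 2.43]
  turn z 0.06 then shift mm [ -5.1  -3.9 164.6]
0.022714990302269755 51.90342664718628 [ 1.21175879  0.40618752 -0.7886368 ]
20345 ((460.4390563964844, -459.8013916015625), (102.89968872070312, 84.13678741455078), 23.06563949584961) [0.19308988 0.19555425 0.22814187]
```

View pics/w2.png

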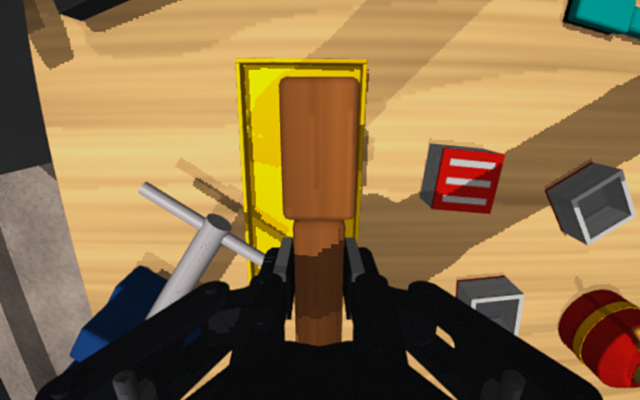

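The brush is held straight at (320,150), above the tray at (305,170). The vise rod at (240,245) is left of the gripper and clear. I lower the brush and release it.

{"name": "jog_arm", "arguments": {
  "xyz": [
    [0.005,0,0.03],
    [0,0,0.035],
    [0,0,0.035],
    [0,0,0.03],
    [0,0,0.02],
    [0,0,0.0175],
    [0,0,0],
    [0,0,0],
    [0,0,0],
    [0,0,0],
    [0,0,0],
    [0,0,-0.02],
    [0,0,-0.035],
    [0,0,-0.04],
    [0,0,-0.04],
    [0,0,-0.04]
  ],
  "angular": [
    [0,0,0],
    [0,0,0],
    [0,0,0],
    [0,0,0],
    [0,0,0],
    [0,0,0],
    [0,0,0],
    [0,0,0],
    [0,0,0],
    [0,0,0],
    [0,0,0],
    [0,0,0],
    [0,0,0],
    [0,0,0],
    [0,0,0],
    [0,0,0]
  ],
  "claw": [0,0,0,0,0,0,0,0.45,0.45,0.45,0.45,0.45,0.45,0.45,1,1]
}}

```text
time_s: 6.42
tool_pos: [0.487, -0.4492, 0.3621]
orientation: [-0.0, 1.0, -0.0, 0.0]
wrist_force: [0.2, -0.3, 0.2]
gripper_width: 0.0615
grip_force: 0.0
```

```bash
cat >> h.py <<'E'
def covers(n="wrist",box=(.3,.8,-.4,.45),zr=(.03,.075),zt=None):
    """connected blobs of depth points in height range -> min area rects"""
    ci=camera_info(n);im,d=camera(n);vv,uu=np.mgrid[0:400,0:640]
    P=cloud(ci,uu.ravel(),vv.ravel(),d.ravel()).reshape(400,640,3)
    m=(d>0)&(P[:,:,2]>zr[0])&(P[:,:,2]<zr[1])&(P[:,:,0]>box[0])&(P[:,:,0]<box[1])&(P[:,:,1]>box[2])&(P[:,:,1]<box[3])
    k,l,st,ce=cv2.connectedComponentsWithStats(m.astype(np.uint8),connectivity=8)
    for i in range(1,k):
        if st[i,4]<60:continue
        q=P[l==i];r,b=rect(q);print(n,st[i,4],"px",np.round(ce[i]),"c",np.round(r[0],1),"sz",np.round(r[1],1),"ang",round(r[2],1),"z",np.round(np.percentile(q[:,2],[5,50,95]),3),"mean",np.round(q.mean(0),3))
    return ci,im,d,P
E
python3 - <<'E'
from h import *
ci,im,d,P=covers("wrist",(.3,.72,-.36,.05),(.03,.075))
cv2.imwrite("pics/w3.png",im)
covers("top",(.3,.72,-.36,.05),(.03,.075))
plan([.488,-.307,.15],85)
E
```

```text
wrist 3661 px [459. 182.] c [ 486.9 -308. ] sz [61.6 60.5] ang 84.8 z [0.036 0.039 0.04 ] mean [ 0.486 -0.31   0.039]
wrist 1792 px [591. 207.] c [ 514.2 -155.7] sz [62.6 62.1] ang 33.1 z [0.031 0.038 0.04 ] mean [ 0.513 -0.157  0.037]
wrist 225 px [507. 295.] c [ 618.4 -232.3] sz [32.9 16. ] ang 57.5 z [0.031 0.038 0.04 ] mean [ 0.619 -0.232  0.037]
wrist 3083 px [599. 332.] c [ 670.8 -105.7] sz [50.4 97.1] ang 55.0 z [0.033 0.055 0.073] mean [ 0.664 -0.116  0.054]
top 187 px [340. 169.] c [668.3 -66.1] sz [94.4 47. ] ang 44.0 z [0.034 0.065 0.074] mean [ 0.657 -0.067  0.059]
top 160 px [398. 174.] c [ 647.8 -249.9] sz [61.8 62.1] ang 4.1 z [0.032 0.039 0.044] mean [ 0.647 -0.249  0.039]
top 151 px [369. 216.] c [ 515.3 -154.1] sz [60.2 60.8] ang 33.5 z [0.031 0.039 0.044] mean [ 0.515 -0.154  0.039]
top 274 px [321. 214.] c [517.5 -10.9] sz [40.7 58.6] ang 1.1 z [0.054 0.059 0.065] mean [ 0.518 -0.01   0.059]
top 416 px [419. 225.] c [ 488.4 -306.7] sz [61.7 61.3] ang 85.1 z [0.034 0.04  0.045] mean [ 0.487 -0.306  0.04 ]
t 6.52 grasp now [ 0.4903 -0.4527  0.2136] down [ 0.012 -0.009 -1.   ] curyaw 90.0 j [0.46, 0.53, 0.34, 1.62, -0.2, 1.01, 2.43]
  turn z 5.04 then shift mm [ 13.  143.7  63.5]
```

{"name": "jog_arm", "arguments": {
  "xyz": [
    [0,0,0],
    [0.0026,0.0287,0.0125],
    [0.0026,0.0287,0.0125],
    [0.0026,0.0287,0.0125],
    [0.0026,0.0287,0.0125],
    [0.0026,0.0287,0.0125],
    [0,0,0.025],
    [0,0,0.03],
    [0,0,0.03],
    [0,0,0.025],
    [0,0,0.0145],
    [0,0,0],
    [0,0,0],
    [0,0,0],
    [0,0,0],
    [0,0,0],
    [0,0,-0.02],
    [0,0,-0.04],
    [0,0,-0.04],
    [0,0,-0.04]
  ],
  "angular": [
    [0,0,5],
    [0,0,0],
    [0,0,0],
    [0,0,0],
    [0,0,0],
    [0,0,0],
    [0,0,0],
    [0,0,0],
    [0,0,0],
    [0,0,0],
    [0,0,0],
    [0,0,0],
    [0,0,0],
    [0,0,0],
    [0,0,0],
    [0,0,0],
    [0,0,0],
    [0,0,0],
    [0,0,0],
    [0,0,0]
  ],
  "claw": [1,1,1,1,1,1,1,1,1,1,1,0.4,0.4,0.4,0.4,0.4,0.4,0.4,0.4,0.4],
  "newtons": 60
}}

```text
time_s: 8.18
tool_pos: [0.4863, -0.3051, 0.3146]
orientation: [0.043, 0.999, 0.0, -0.0]
wrist_force: [1.7, -0.3, -1.2]
gripper_width: 0.0592
grip_force: 65.3
```

```bash
python3 - <<'E'
from h import *
c=np.array([.536,.2585]);e=np.radians(79.45);y=np.array([np.cos(e),np.sin(e)]);x=np.array([y[1],-y[0]])
for i in(-1,1):
    for j in(-1,1): print("pocket",i,j,np.round(c+i*.046*x+j*.052*y,4))
s=read_state();print(s["gripper_width"],s["grip_force"],s["wrist_force"])
plan([*(c+.046*x+.052*y),.17],79.45)
E
```

```text
pocket -1 -1 [0.4813 0.2158]
pocket -1 1 [0.5003 0.318 ]
pocket 1 -1 [0.5717 0.199 ]
pocket 1 1 [0.5907 0.3012]
0.05917230386944703 65.29621660709381 [ 1.66253277 -0.27666458 -1.18142414]
t 8.18 grasp now [ 0.4863 -0.3051  0.1596] down [-0.  0. -1.] curyaw 85.0 j [0.24, 0.46, 0.33, 1.89, -0.2, 0.83, 2.16]
  turn z 5.6 then shift mm [  8.4 615.2 -10.4]
```

{"name": "jog_arm", "arguments": {
  "xyz": [
    [0.0005,0.034,0],
    [0.0005,0.034,0],
    [0.0005,0.034,0],
    [0.0005,0.034,0],
    [0.0005,0.034,0],
    [0.0005,0.034,0],
    [0.0005,0.034,0],
    [0.0005,0.034,0],
    [0.0005,0.034,0],
    [0.0005,0.034,0],
    [0.0005,0.034,0],
    [0.0005,0.034,0],
    [0.0005,0.034,0],
    [0.0005,0.034,0]
  ],
  "angular": [
    [0,0,5.6],
    [0,0,0],
    [0,0,0],
    [0,0,0],
    [0,0,0],
    [0,0,0],
    [0,0,0],
    [0,0,0],
    [0,0,0],
    [0,0,0],
    [0,0,0],
    [0,0,0],
    [0,0,0],
    [0,0,0]
  ],
  "claw": [0.4,0.4,0.4,0.4,0.4,0.4,0.4,0.4,0.4,0.4,0.4,0.4,0.4,0.4]
}}

```text
time_s: 9.35
tool_pos: [0.5635, 0.166, 0.3135]
orientation: [0.092, 0.996, 0.0, 0.0]
wrist_force: [0.9, 0.9, -1.5]
gripper_width: 0.0596
grip_force: 65.6
```

```bash
cat > rk.py <<'E'
from h import *
def rack(ci,im,d,tag):
    H,S,V=cv2.split(cv2.cvtColor(im,cv2.COLOR_BGR2HSV))
    vv,uu=np.mgrid[0:400,0:640];P=cloud(ci,uu.ravel(),vv.ravel(),d.ravel()).reshape(400,640,3)
    near=(np.abs(P[:,:,0]-.536)<.16)&(np.abs(P[:,:,1]-.2585)<.17)&(d>0)&(vv<300 if tag!="top" else vv<999)
    bl=(H>100)&(H<130)&(S>120)
    m=near&bl&(P[:,:,2]>.019)&(P[:,:,2]<.031)
    q=P[m];print(tag,"outline",len(q),rect(q)[0],np.median(q[:,2]))
    m=(near&bl&(P[:,:,2]<.0195)&(P[:,:,2]>.01)).astype(np.uint8)
    k,l,st,ce=cv2.connectedComponentsWithStats(m)
    for i in range(1,k):
        if st[i,4]>150: print("  pocket",st[i,4],np.round(ce[i]),rect(P[l==i])[0])
    return P
E
python3 - <<'E'
from rk import *
w=dict(np.load("w1.npz"));rack(w,w["im"],w["d"],"w1")
ci=camera_info("top");im,d=camera("top");rack(ci,im,d,"top")
ci=camera_info("wrist");im,d=camera("wrist");P=rack(ci,im,d,"wrist")
cv2.imwrite("pics/w4.png",im)
s=read_state();gz=s["tool_pos"][2]-.155
k=(np.abs(P[:,:,2]-gz-.014)<.006)&(P[:,:,0]>.5);q=P[k];print("cover top",len(q),rect(q)[0],np.median(q[:,2]))
plan([.5907,.3012,.15],79.45);print(s["gripper_width"],s["grip_force"])
E
```

```text
w1 outline 26231 ((533.2705078125, 260.36865234375), (240.1642608642578, 185.72596740722656), 79.40894317626953) 0.02393319776084511
  pocket 5773 [250. 163.] ((485.68890380859375, 215.74610900878906), (64.87837982177734, 64.77018737792969), 79.48576354980469)
  pocket 5204 [375. 176.] ((505.3230895996094, 320.1319580078125), (62.25342559814453, 64.97171020507812), 79.03045654296875)
  pocket 3444 [252. 259.] ((577.741455078125, 198.73797607421875), (65.4205551147461, 63.32546615600586), 78.31584930419922)
  pocket 3154 [363. 270.] ((598.3639526367188, 307.1112976074219), (54.45528030395508, 62.987205505371094), 80.91529083251953)
top outline 1161 ((540.0216674804688, 258.37847900390625), (235.52023315429688, 196.5065460205078), 79.46208953857422) 0.024552867572178682
  pocket 212 [217. 192.] ((599.92529296875, 314.25201416015625), (42.80527114868164, 66.01904296875), 84.5877456665039)
  pocket 361 [214. 221.] ((506.87530517578125, 321.1044006347656), (65.47623443603516, 68.92125701904297), 82.17985534667969)
wrist outline 37927 ((540.1823120117188, 259.60400390625), (240.56806945800
[... 215 characters left out ...]
 ((504.62017822265625, 320.38958740234375), (64.78663635253906, 66.1510009765625), 78.82996368408203)
  pocket 2724 [347. 182.] ((562.8765869140625, 202.2903594970703), (65.55924987792969, 36.22981262207031), 79.2753677368164)
  pocket 4498 [460. 199.] ((596.26318359375, 303.0616455078125), (63.599586486816406, 64.53634643554688), 78.84722900390625)
cover top 2981 ((556.8352661132812, 175.88858032226562), (86.06913757324219, 53.77416229248047), 89.38101196289062) 0.17405953733849544
t 9.45 grasp now [0.5635 0.1724 0.1584] down [ 0.002  0.004 -1.   ] curyaw 80.0 j [-0.55, 0.48, 0.25, 1.85, -0.16, 0.84, 1.18]
  turn z 0.56 then shift mm [ -3.2 132.4   8.4]
0.05932775688179068 65.51939070224762
```

View pics/w4.png

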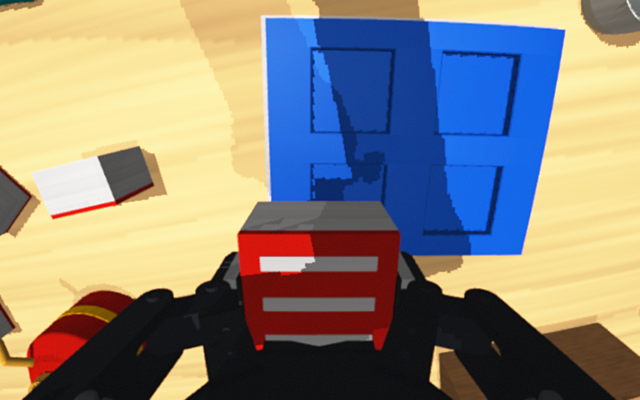

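The wrist view shows the finned cover held square at (318,280) and the four pockets clear at (351,90), (475,93), (347,182) and (460,199). I use the rack centre (540.2, 259.6) at 79.4° and place this cover in the far pocket.

{"name": "jog_arm", "arguments": {
  "xyz": [
    [-0.0016,0.0334,0],
    [-0.0016,0.0334,0],
    [-0.0016,0.0333,0],
    [-0.0016,0.0333,0],
    [0,0,0.03],
    [0,0,0.03],
    [0,0,0.02],
    [0,0,0.01],
    [0,0,0.0],
    [0,0,0.01],
    [0,0,0.01],
    [0,0,0.004],
    [0,0,0]
  ],
  "angular": [
    [0,0,0.6],
    [0,0,0],
    [0,0,0],
    [0,0,0],
    [0,0,0],
    [0,0,0],
    [0,0,0],
    [0,0,0],
    [0,0,0],
    [0,0,0],
    [0,0,0],
    [0,0,0],
    [0,0,0]
  ],
  "claw": [0.4,0.4,0.4,0.4,0.4,0.4,0.4,0.4,0.4,0.4,0.4,0.4,0.4]
}}

```text
time_s: 10.53
tool_pos: [0.5956, 0.294, 0.1988]
orientation: [0.097, 0.995, 0.0, 0.0]
wrist_force: [-0.2, -0.5, -1.4]
gripper_width: 0.0594
grip_force: 65.6
```

```bash
python3 - <<'E'
from h import *
plan([.5943,.3023,.043],79.4);s=read_state();print(s["gripper_width"],s["grip_force"],s["wrist_force"],s["wrist_torque"])
E
```

```text
t 10.53 grasp now [0.5957 0.294  0.0438] down [ 0.  0. -1.] curyaw 78.8 j [-0.65, 0.74, 0.21, 1.69, -0.21, 0.73, 1.03]
  turn z -0.55 then shift mm [2.8 7.9 0.8]
0.059391928840325 65.63523173332214 [-0.19263984 -0.52830147 -1.36788631] [ 0.00787262 -0.01884302 -0.02652581]
```

{"name": "jog_arm", "arguments": {
  "xyz": [
    [0,0,0],
    [0,0,0]
  ],
  "angular": [
    [0,0,0],
    [0,0,0]
  ],
  "claw": [0.4,0.4]
}}

```text
time_s: 10.7
tool_pos: [0.5956, 0.294, 0.1992]
orientation: [0.097, 0.995, 0.0, 0.0]
wrist_force: [0.0, -0.4, -2.3]
gripper_width: 0.0596
grip_force: 65.6
```

```bash
python3 - <<'E'
from rk import *
plan([.5943,.3023,.043],79.4)
ci=camera_info("wrist");im,d=camera("wrist");P=rack(ci,im,d,"wrist");H,S,V=cv2.split(cv2.cvtColor(im,cv2.COLOR_BGR2HSV))
k=((H<6)|(H>174))&(S>130)&(V>60)&(P[:,:,2]>.03)&(P[:,:,2]<.12)&(P[:,:,1]>.2)
q=P[k];print("cover top",len(q),rect(q)[0],np.percentile(q[:,2],[5,50,95]))
vv,uu=np.mgrid[0:400,0:640]
q=P[(np.abs(P[:,:,0]-.56)<.02)&(np.abs(P[:,:,1]-.29)<.03)&(P[:,:,2]>.028)];print(len(q), np.percentile(q[:,2],[1,5,50,95]) if len(q) else 0)
E
```

```text
t 10.7 grasp now [0.5957 0.2941 0.0442] down [ 0.001  0.    -1.   ] curyaw 78.8 j [-0.65, 0.74, 0.21, 1.69, -0.21, 0.73, 1.03]
  turn z -0.55 then shift mm [2.8 7.9 1.2]
wrist outline 71862 ((541.0208740234375, 258.626220703125), (240.97637939453125, 157.28509521484375), 79.32363891601562) 0.023933610555634727
  pocket 17336 [111.  67.] ((484.97882080078125, 214.1249542236328), (64.82798767089844, 65.50051879882812), 79.32563781738281)
  pocket 18935 [334.  65.] ((507.526611328125, 318.1914978027344), (66.12670135498047, 59.6002197265625), 79.30813598632812)
  pocket 1797 [343. 196.] ((574.608154296875, 305.8419189453125), (65.72819519042969, 20.258508682250977), 79.3760986328125)
  pocket 11356 [141. 241.] ((577.048095703125, 196.48399353027344), (62.72958755493164, 64.8795166015625), 78.98478698730469)
cover top 12739 ((592.7704467773438, 293.98504638671875), (69.37537384033203, 54.09356689453125), 79.10337829589844) [0.06378184 0.0648612  0.06577004]
16277 [0.03016845 0.03871652 0.06554913 0.12254483]
```

The cover's bottom sits level with the rack top, about 8 mm short in y. I lift slightly, correct the position and lower it in.

{"name": "jog_arm", "arguments": {
  "xyz": [
    [0,0,-0.005],
    [0.002,0.0077,0],
    [0,0,0],
    [0,0,0.005],
    [0,0,0.004],
    [0,0,0.002],
    [0,0,0],
    [0,0,0]
  ],
  "angular": [
    [0,0,0],
    [0,0,-0.55],
    [0,0,0],
    [0,0,0],
    [0,0,0],
    [0,0,0],
    [0,0,0],
    [0,0,0]
  ],
  "claw": [0.4,0.4,0.4,0.4,0.4,0.4,0.4,0.4]
}}

```text
time_s: 11.42
tool_pos: [0.5949, 0.3021, 0.1936]
orientation: [0.092, 0.996, 0.0, -0.0]
wrist_force: [-2.7, -0.6, 8.7]
gripper_width: 0.0594
grip_force: 71.0
```

```bash
python3 - <<'E'
from rk import *
plan([.5943,.3023,.038],79.4);s=read_state();print(s["gripper_width"],s["grip_force"],s["wrist_force"],s["wrist_torque"])
ci=camera_info("wrist");im,d=camera("wrist");P=rack(ci,im,d,"wrist");H,S,V=cv2.split(cv2.cvtColor(im,cv2.COLOR_BGR2HSV))
k=((H<6)|(H>174))&(S>130)&(V>60)&(P[:,:,2]>.03)&(P[:,:,2]<.12)&(P[:,:,1]>.2)
q=P[k];print("cover top",len(q),rect(q)[0],np.percentile(q[:,2],[5,50,95]))
E
```

```text
t 11.42 grasp now [0.5948 0.3022 0.0386] down [-0.001  0.    -1.   ] curyaw 79.4 j [-0.66, 0.75, 0.2, 1.68, -0.21, 0.73, 1.03]
  turn z 0.01 then shift mm [0.6 0.1 0.6]
0.05937789939238198 70.96450976599613 [-2.67295153 -0.61149492  8.65594002] [-0.12898016  0.76739169  0.01785571]
wrist outline 70442 ((538.927978515625, 259.2086181640625), (240.86956787109375, 152.74940490722656), 79.61917877197266) 0.023931218568303554
  pocket 18061 [90. 69.] ((484.86798095703125, 214.19715881347656), (64.24767303466797, 65.8646240234375), 79.45597076416016)
  pocket 20552 [319.  68.] ((507.1272888183594, 318.1764831542969), (66.07161712646484, 60.37144088745117), 79.35746765136719)
  pocket 11119 [121. 245.] ((576.3619995117188, 196.1418914794922), (63.117427825927734, 64.44535827636719), 78.98554992675781)
  pocket 567 [321. 199.] ((567.50146484375, 306.939208984375), (65.88774871826172, 5.758335590362549), 79.7384262084961)
cover top 12690 ((592.213134765625, 303.4888610839844), (66.34347534179688, 54.22456359863281), 79.6576919555664) [0.0583097  0.05934464 0.06026799]
```

{"name": "jog_arm", "arguments": {
  "xyz": [
    [0.0025,0,0],
    [0,0,0.001],
    [0,0,0],
    [0,0,0],
    [0,0,0],
    [0,0,0],
    [0,0,0],
    [0,0,-0.02],
    [0,0,-0.04],
    [0,0,-0.04],
    [0,0,0],
    [0,0,0],
    [0,0,0]
  ],
  "angular": [
    [0,0,0],
    [0,0,0],
    [0,0,0],
    [0,0,0],
    [0,0,0],
    [0,0,0],
    [0,0,0],
    [0,0,0],
    [0,0,0],
    [0,0,0],
    [0,0,0],
    [0,0,0],
    [0,0,0]
  ],
  "claw": [0.4,0.4,0.4,0.85,0.85,0.85,0.85,0.85,0.85,0.85,1,1,1]
}}

```text
time_s: 12.55
tool_pos: [0.5921, 0.3023, 0.2913]
orientation: [0.092, 0.996, -0.0, -0.0]
wrist_force: [-0.6, 0.4, 0.6]
gripper_width: 0.0858
grip_force: 0.0
```

```bash
python3 - <<'E'
from rk import *
ci=camera_info("wrist");im,d=camera("wrist");P=rack(ci,im,d,"wrist");H,S,V=cv2.split(cv2.cvtColor(im,cv2.COLOR_BGR2HSV))
k=((H<6)|(H>174))&(S>130)&(V>60)&(P[:,:,2]>.03)&(P[:,:,2]<.12)&(P[:,:,1]>.2)
q=P[k];print("cover top",len(q),rect(q)[0],np.percentile(q[:,2],[5,50,95]))
ci,im,d,P=covers("top",(.3,.75,-.4,.05),(.03,.075))
plan([.5175,-.011,.2],90)
E
```

```text
wrist outline 49563 ((539.9974365234375, 258.7098388671875), (241.23770141601562, 200.75428771972656), 79.2111587524414) 0.02393551106627821
  pocket 7965 [319.  83.] ((504.5683898925781, 318.6290283203125), (65.995361328125, 65.97708892822266), 79.5748062133789)
  pocket 7419 [181.  84.] ((485.01922607421875, 215.04598999023438), (64.55059814453125, 65.87651062011719), 79.60294342041016)
  pocket 5488 [194. 201.] ((576.514892578125, 197.6277618408203), (64.10858917236328, 64.94844818115234), 79.08197021484375)
cover top 17958 ((642.625, 404.8448486328125), (274.4674072265625, 323.829833984375), 89.88074493408203) [0.03247447 0.05279702 0.07318964]
top 188 px [340. 170.] c [666.7 -65.9] sz [94.8 45.3] ang 48.0 z [0.035 0.066 0.074] mean [ 0.656 -0.067  0.059]
top 163 px [398. 174.] c [ 647.5 -249.6] sz [61.1 61.4] ang 4.2 z [0.032 0.039 0.045] mean [ 0.646 -0.249  0.039]
top 146 px [369. 216.] c [ 515.4 -154.1] sz [60.  61.7] ang 33.4 z [0.033 0.039 0.045] mean [ 0.515 -0.155  0.039]
top 274 px [321. 214.] c [517.5 -10.8] sz [57.4 41.3] ang 89.7 z [0.054 0.06  0.065] mean [ 0.518 -0.011  0.059]
t 12.65 grasp now [0.5914 0.3019 0.1349] down [-0.003 -0.002 -1.   ] curyaw 79.4 j [-0.69, 0.62, 0.23, 1.66, -0.18, 0.88, 1.0]
  turn z -10.59 then shift mm [  74.3 -313.2  -65.1]
```

{"name": "jog_arm", "arguments": {
  "xyz": [
    [0,0,-0.03],
    [0,0,-0.03],
    [0.0074,-0.0313,0],
    [0.0074,-0.0313,0],
    [0.0074,-0.0313,0],
    [0.0074,-0.0313,0],
    [0.0074,-0.0313,0],
    [0.0074,-0.0313,0],
    [0.0074,-0.0313,0],
    [0.0074,-0.0313,0],
    [0.0074,-0.0313,0],
    [0.0074,-0.0313,0],
    [0,0,0.03],
    [0,0,0.03],
    [0,0,0],
    [0,0,0],
    [0,0,0]
  ],
  "angular": [
    [0,0,-5.3],
    [0,0,-5.3],
    [0,0,0],
    [0,0,0],
    [0,0,0],
    [0,0,0],
    [0,0,0],
    [0,0,0],
    [0,0,0],
    [0,0,0],
    [0,0,0],
    [0,0,0],
    [0,0,0],
    [0,0,0],
    [0,0,0],
    [0,0,0],
    [0,0,0]
  ],
  "claw": [1,1,1,1,1,1,1,1,1,1,1,1,1,1,1,1,1]
}}

```text
time_s: 14.07
tool_pos: [0.5189, -0.0103, 0.292]
orientation: [-0.0, 1.0, -0.0, -0.0]
wrist_force: [1.1, 1.3, -0.5]
gripper_width: 0.0858
grip_force: 0.0
```

```bash
python3 - <<'E'
from h import *
ci,im,d,P=covers("wrist",(.3,.75,-.1,.3),(.03,.075));cv2.imwrite("pics/w5.png",im)
ci=camera_info("side");i2,_=camera("side");b=cv2.resize(i2[80:260,200:420],None,fx=2.4,fy=2.4);cv2.imwrite("pics/m1.png",np.hstack([b,]))
plan([.5175,-.011,.042],90)
E
```

```text
wrist 4919 px [317. 210.] c [516.8 -11.8] sz [40.9 60.2] ang 2.0 z [0.057 0.059 0.06 ] mean [ 0.515 -0.012  0.058]
wrist 1204 px [629. 289.] c [589.8 271.6] sz [12.2 60.5] ang 88.3 z [0.031 0.04  0.054] mean [0.598 0.271 0.041]
wrist 1007 px [245. 338.] c [641.8 -73.7] sz [51.9  9.2] ang 76.8 z [0.031 0.042 0.059] mean [ 0.64  -0.075  0.043]
t 14.17 grasp now [ 0.5195 -0.0102  0.1379] down [ 0.002  0.    -1.   ] curyaw 90.0 j [-0.26, 0.4, 0.26, 2.03, -0.16, 0.73, 1.67]
  turn z 0.05 then shift mm [ 1.7 -0.8 95.9]
```

View pics/m1.png

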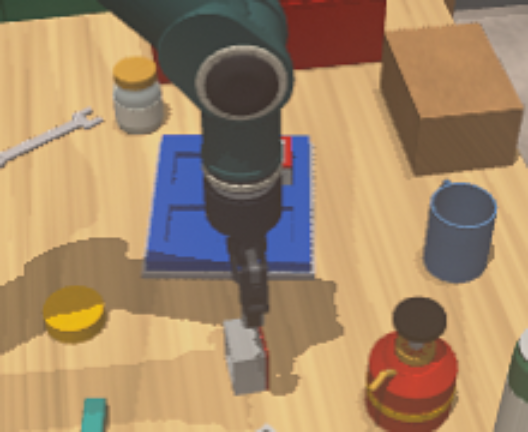

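The side view shows the standing cover at (245,355) under the gripper and the first cover in its pocket at (285,155). I grip this one.

{"name": "jog_arm", "arguments": {
  "xyz": [
    [0.0022,-0.0015,0.024],
    [0,0,0.024],
    [0,0,0.024],
    [0,0,0.024],
    [0,0,0],
    [0,0,0],
    [0,0,0],
    [0,0,0],
    [0,0,0],
    [0,0,0],
    [0,0,-0.03],
    [0,0,-0.04],
    [0,0,0],
    [0,0,0]
  ],
  "angular": [
    [0,0,0],
    [0,0,0],
    [0,0,0],
    [0,0,0],
    [0,0,0],
    [0,0,0],
    [0,0,0],
    [0,0,0],
    [0,0,0],
    [0,0,0],
    [0,0,0],
    [0,0,0],
    [0,0,0],
    [0,0,0]
  ],
  "claw": [1,1,1,1,1,0.4,0.4,0.4,0.4,0.4,0.4,0.4,0.4,0.4]
}}

```text
time_s: 15.33
tool_pos: [0.5172, -0.012, 0.2685]
orientation: [-0.0, 1.0, 0.0, 0.003]
wrist_force: [0.5, 0.7, -1.4]
gripper_width: 0.0595
grip_force: 65.5
```

{"name": "jog_arm", "arguments": {
  "xyz": [
    [0,0,0],
    [0,0,0],
    [0,0,0],
    [0,0,0],
    [0,0,0],
    [0,0,0],
    [0,0,0],
    [0,0,0],
    [0,0,0],
    [0,0,0],
    [0,0,0],
    [0,0,0],
    [0,0,0],
    [0,0,0],
    [0,0,0],
    [0,0,0]
  ],
  "angular": [
    [0,0,7],
    [0,0,7],
    [0,0,7],
    [0,0,7],
    [0,0,7],
    [0,0,7],
    [0,0,7],
    [0,0,7],
    [0,0,7],
    [0,0,7],
    [0,0,7],
    [0,0,7],
    [0,0,6],
    [0,0,0],
    [0,0,0],
    [0,0,0]
  ],
  "claw": [0.4,0.4,0.4,0.4,0.4,0.4,0.4,0.4,0.4,0.4,0.4,0.4,0.4,0.4,0.4,0.4]
}}

```text
time_s: 16.67
tool_pos: [0.516, -0.0119, 0.2652]
orientation: [0.706, 0.708, -0.0, -0.0]
wrist_force: [-0.8, -0.1, -0.8]
gripper_width: 0.0596
grip_force: 65.5
```

```bash
python3 - <<'E'
from h import *
plan([.517,-.012,.11],0);s=read_state();print(s["gripper_width"],s["grip_force"],s["wrist_force"])
E
```

```text
t 16.67 grasp now [ 0.5159 -0.0119  0.1102] down [-0.001 -0.    -1.   ] curyaw 0.2 j [-0.57, 0.51, 0.66, 2.07, -0.47, 0.72, 0.4]
  turn z 0.17 then shift mm [-0.1  1.   0.2]
0.0595803573764465 65.49240921624005 [-0.75305713 -0.07322496 -0.8352828 ]
```

{"name": "jog_arm", "arguments": {
  "xyz": [
    [0.0189,0,0.0012],
    [0.0189,0,0.0012],
    [0.0189,0,0.0012],
    [0.0189,0,0.0012],
    [0.0189,0,0.0012],
    [0.0189,0,0.0012],
    [0.0189,0,0.0012],
    [0.0189,0,0.0012],
    [0,0,0],
    [0,0,0],
    [0,0,0]
  ],
  "angular": [
    [0,-7,0],
    [0,-7,0],
    [0,-7,0],
    [0,-7,0],
    [0,-7,0],
    [0,-7,0],
    [0,-7,0],
    [0,-7,0],
    [0,0,0],
    [0,0,0],
    [0,0,0]
  ],
  "claw": [0.4,0.4,0.4,0.4,0.4,0.4,0.4,0.4,0.4,0.4,0.4]
}}

```text
time_s: 17.58
tool_pos: [0.5164, 0.1151, 0.1981]
orientation: [0.625, 0.624, -0.331, 0.331]
wrist_force: [-1.0, -0.6, -1.3]
gripper_width: 0.0593
grip_force: 65.5
```

```bash
cat >> h.py <<'E'
def tilted():
    p,R,s=pose();M=R.as_matrix();print("t",round(s["time_s"],2),"grasp",np.round(p+.155*M[:,2],4),"tool z",np.round(M[:,2],3),"tool y",np.round(M[:,1],3),"tilt",round(np.degrees(np.arccos(-M[2,2])),1),"j",np.round(s["joint_pos"],2).tolist(),"w",round(s["gripper_width"],4),"F",np.round(s["wrist_force"],1))
    return M
E
python3 - <<'E'
from h import *
M=tilted()
print("world down in tool axes",np.round(M.T@[0,0,-1],3))
i,_=camera("side");cv2.imwrite("pics/s2.png",cv2.resize(i[100:330,150:420],None,fx=2,fy=2))
E
```

```text
t 17.58 grasp [ 0.5162 -0.0131  0.111 ] tool z [-0.001 -0.827 -0.562] tool y [ 1.    -0.001  0.   ] tilt 55.8 j [-1.24, 1.11, 1.09, 1.98, -0.02, 0.85, -0.31] w 0.0593 F [-1.  -0.6 -1.3]
world down in tool axes [ 0.827 -0.     0.562]
```

View pics/s2.png

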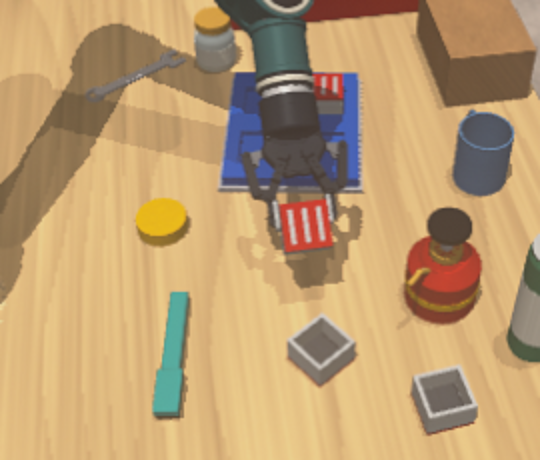

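Side view: the cover at (305,225) is held tilted, with its finned red end facing up and forward, and the hand is clear of the rack. I lower it, release it and back off.

{"name": "jog_arm", "arguments": {
  "xyz": [
    [0.0112,0,0.0076],
    [0.0112,0,0.0076],
    [0.0112,0,0.0076],
    [0.0112,0,0.0076],
    [0.0112,0,0.0076],
    [0,0,0],
    [0,0,0],
    [0,0,0],
    [0,0,0],
    [0,0,0],
    [0,0,0],
    [0,0,0],
    [0,0,-0.03],
    [0,0,-0.04],
    [-0.02,0,-0.03],
    [-0.03,0,-0.02],
    [0,0,0],
    [0,0,0]
  ],
  "angular": [
    [0,0,0],
    [0,0,0],
    [0,0,0],
    [0,0,0],
    [0,0,0],
    [0,0,0],
    [0,0,0],
    [0,0,0],
    [0,0,0],
    [0,0,0],
    [0,0,0],
    [0,0,0],
    [0,0,0],
    [0,0,0],
    [0,0,0],
    [0,0,0],
    [0,0,0],
    [0,0,0]
  ],
  "claw": [0.4,0.4,0.4,0.4,0.4,0.4,0.4,0.95,0.95,0.95,0.95,0.95,0.95,0.95,1,1,1,1]
}}

```text
time_s: 19.13
tool_pos: [0.5165, 0.188, 0.2396]
orientation: [0.625, 0.624, -0.33, 0.332]
wrist_force: [-0.4, 0.2, -0.4]
gripper_width: 0.0856
grip_force: 0.0
```

```bash
python3 - <<'E'
from h import *
tilted()
covers("top",(.3,.75,-.4,.12),(.03,.075));ci,im,d,P=covers("wrist",(.4,.6,-.13,.12),(.03,.075))
E
```

```text
t 19.13 grasp [0.5168 0.0597 0.1526] tool z [ 0.002 -0.828 -0.561] tool y [1.    0.    0.003] tilt 55.8 j [-1.34, 1.06, 1.12, 1.9, -0.0, 1.02, -0.33] w 0.0856 F [-0.4  0.2 -0.4]
top 169 px [340. 170.] c [660.6 -67.4] sz [91.1 37.3] ang 57.1 z [0.035 0.066 0.074] mean [ 0.653 -0.068  0.06 ]
top 158 px [399. 174.] c [ 647.9 -250.2] sz [62.2 61.3] ang 4.7 z [0.032 0.039 0.044] mean [ 0.647 -0.25   0.038]
top 144 px [369. 216.] c [ 515.1 -154.1] sz [60.1 60.8] ang 33.2 z [0.032 0.04  0.045] mean [ 0.514 -0.155  0.039]
top 390 px [319. 216.] c [515.2  -4.9] sz [58.1 59.8] ang 89.9 z [0.035 0.04  0.046] mean [ 0.515 -0.005  0.04 ]
wrist 4141 px [318. 119.] c [515.   -4.4] sz [60.5 61.4] ang 0.7 z [0.032 0.039 0.04 ] mean [0.515 0.005 0.038]
wrist 265 px [319. 178.] c [ 516.2 -121.5] sz [16.8 34.7] ang 89.7 z [0.031 0.036 0.039] mean [ 0.516 -0.122  0.035]
```

{"name": "jog_arm", "arguments": {
  "xyz": [
    [-0.0189,0,0.0012],
    [-0.0189,0,0.0012],
    [-0.0189,0,0.0012],
    [-0.0189,0,0.0012],
    [-0.0189,0,0.0012],
    [-0.0189,0,0.0012],
    [-0.0189,0,0.0012],
    [-0.0189,0,0.0012],
    [-0.032,-0.001,0],
    [-0.032,-0.001,0],
    [0,0,0],
    [0,0,0],
    [0,0,0]
  ],
  "angular": [
    [0,7,0],
    [0,7,0],
    [0,7,0],
    [0,7,0],
    [0,7,0],
    [0,7,0],
    [0,7,0],
    [0,7,0],
    [0,0,0],
    [0,0,0],
    [0,0,0],
    [0,0,0],
    [0,0,0]
  ],
  "claw": [1,1,1,1,1,1,1,1,1,1,1,1,1]
}}

```text
time_s: 20.32
tool_pos: [0.514, -0.0049, 0.3051]
orientation: [0.707, 0.707, -0.001, -0.001]
wrist_force: [-0.0, 0.3, -0.5]
gripper_width: 0.0851
grip_force: 0.0
```

```bash
python3 - <<'E'
from h import *
tilted();ci,im,d,P=covers("wrist",(.4,.6,-.1,.12),(.03,.075));plan([.515,-.0047,.027],0)
E
```

```text
t 20.32 grasp [ 0.5137 -0.0049  0.1501] tool z [-0.002 -0.    -1.   ] tool y [ 1.    -0.001 -0.002] tilt 0.1 j [-0.68, 0.46, 0.79, 2.05, -0.46, 0.8, 0.38] w 0.0851 F [-0.   0.3 -0.5]
wrist 5479 px [321. 197.] c [515.   -5.2] sz [60.2 60.9] ang 0.4 z [0.038 0.039 0.04 ] mean [ 0.515 -0.003  0.039]
t 20.37 grasp now [ 0.5138 -0.0041  0.1501] down [-0.002 -0.    -1.   ] curyaw 0.1 j [-0.69, 0.46, 0.79, 2.05, -0.46, 0.8, 0.38]
  turn z 0.07 then shift mm [ -0.6   0.9 123.1]
```

{"name": "jog_arm", "arguments": {
  "xyz": [
    [-0.0004,0.001,0.031],
    [0,0,0.031],
    [0,0,0.031],
    [0,0,0.03],
    [0,0,0],
    [0,0,0],
    [0,0,0],
    [0,0,0],
    [0,0,0],
    [0,0,0],
    [0,0,-0.02],
    [0,0,-0.03],
    [0,0,-0.03],
    [0,0,0]
  ],
  "angular": [
    [0,0,0],
    [0,0,0],
    [0,0,0],
    [0,0,0],
    [0,0,0],
    [0,0,0],
    [0,0,0],
    [0,0,0],
    [0,0,0],
    [0,0,0],
    [0,0,0],
    [0,0,0],
    [0,0,0],
    [0,0,0]
  ],
  "claw": [1,1,1,1,1,0.4,0.4,0.4,0.4,0.4,0.4,0.4,0.4,0.4]
}}

```text
time_s: 21.53
tool_pos: [0.5171, -0.006, 0.268]
orientation: [0.707, 0.707, 0.004, 0.003]
wrist_force: [0.5, -0.9, -1.7]
gripper_width: 0.0589
grip_force: 65.6
```

{"name": "jog_arm", "arguments": {
  "xyz": [
    [0,0,0],
    [0,0,0],
    [0.0353,0.0037,0],
    [0.0353,0.0037,0],
    [0.0353,0.0037,0],
    [0.0353,0.0037,0],
    [0.0353,0.0036,0],
    [0.0353,0.0036,0],
    [0,0,0.02],
    [0,0,0.02],
    [0,0,0],
    [0,0,0],
    [0,0,0]
  ],
  "angular": [
    [0,0,5.3],
    [0,0,5.3],
    [0,0,0],
    [0,0,0],
    [0,0,0],
    [0,0,0],
    [0,0,0],
    [0,0,0],
    [0,0,0],
    [0,0,0],
    [0,0,0],
    [0,0,0],
    [0,0,0]
  ],
  "claw": [0.4,0.4,0.4,0.4,0.4,0.4,0.4,0.4,0.4,0.4,0.4,0.4,0.4]
}}

```text
time_s: 22.62
tool_pos: [0.5762, 0.198, 0.2239]
orientation: [0.77, 0.638, 0.0, 0.0]
wrist_force: [-0.2, 0.4, -1.8]
gripper_width: 0.0593
grip_force: 65.4
```

```bash
python3 - <<'E'
from rk import *
tilted();plan([.5755,.1992,.045],-10.6)
ci=camera_info("wrist");im,d=camera("wrist");P=rack(ci,im,d,"wrist");H,S,V=cv2.split(cv2.cvtColor(im,cv2.COLOR_BGR2HSV));cv2.imwrite("pics/w6.png",im)
k=((H<6)|(H>174))&(S>130)&(V>60)&(P[:,:,2]>.03)&(P[:,:,2]<.2)&(P[:,:,1]<.28)&(P[:,:,1]>.1)
q=P[k];print("cover top",len(q),rect(q)[0],np.percentile(q[:,2],[5,50,95]))
E
```

```text
t 22.62 grasp [0.5764 0.1981 0.0689] tool z [ 0.001  0.    -1.   ] tool y [ 0.983 -0.185  0.001] tilt 0.1 j [-0.9, 0.74, 0.71, 1.85, -0.66, 0.8, -0.03] w 0.0593 F [-0.2  0.4 -1.8]
t 22.62 grasp now [0.5764 0.1981 0.0689] down [ 0.001  0.    -1.   ] curyaw -10.7 j [-0.9, 0.74, 0.71, 1.85, -0.66, 0.8, -0.03]
  turn z -0.06 then shift mm [ 1.  -0.9 23.9]
wrist outline 47393 ((537.2191162109375, 245.69631958007812), (179.20338439941406, 200.9923553466797), 79.2061538696289) 0.023934860682598747
  pocket 12293 [145.  53.] ((501.8577880859375, 315.4452819824219), (57.814666748046875, 64.01827239990234), 79.30811309814453)
  pocket 553 [320. 103.] ((588.9251098632812, 270.9349670410156), (2.259945869445801, 65.28298950195312), 79.36958312988281)
  pocket 9518 [169. 224.] ((483.26287841796875, 215.37960815429688), (64.76899719238281, 63.84149932861328), 78.99478149414062)
  pocket 1555 [318. 183.] ((580.753662109375, 225.3937225341797), (9.735464096069336, 65.58113861083984), 79.39608001708984)
cover top 15936 ((582.9535522460938, 225.93212890625), (119.48001098632812, 64.58271789550781), 79.91152954101562) [0.0536428  0.07810761 0.07916861]
```

{"name": "jog_arm", "arguments": {
  "xyz": [
    [-0.0003,-0.0009,0.005],
    [0,0,0.006],
    [0,0,0.005],
    [0,0,0.005],
    [0,0,0],
    [0,0,0],
    [0,0,0]
  ],
  "angular": [
    [0,0,0],
    [0,0,0],
    [0,0,0],
    [0,0,0],
    [0,0,0],
    [0,0,0],
    [0,0,0]
  ],
  "claw": [0.4,0.4,0.4,0.4,0.4,0.4,0.4]
}}

```text
time_s: 23.25
tool_pos: [0.575, 0.1984, 0.2019]
orientation: [0.769, 0.639, -0.0, 0.0]
wrist_force: [-0.4, -0.9, -1.5]
gripper_width: 0.0593
grip_force: 65.4
```

```bash
python3 - <<'E'
from rk import *
M=tilted();print(read_state()["wrist_torque"])
ci,im,d,P=covers("wrist",(.45,.72,.1,.4),(.035,.075))
E
```

```text
t 23.25 grasp [0.575  0.1984 0.0469] tool z [ 0. -0. -1.] tool y [ 0.983 -0.184  0.   ] tilt 0.0 j [-0.88, 0.77, 0.68, 1.86, -0.68, 0.76, -0.01] w 0.0593 F [-0.4 -0.9 -1.5]
[-0.05393215  0.01756665 -0.00077291]
wrist 16936 px [321.  49.] c [592.4 288.4] sz [33.4 60.6] ang 79.4 z [0.053 0.054 0.055] mean [0.592 0.289 0.054]
wrist 22090 px [318. 270.] c [574.6 198.2] sz [61.8 86.7] ang 80.0 z [0.045 0.056 0.065] mean [0.576 0.204 0.056]
```

Insertion is clean, with no contact force, and the first cover's top reads 0.054, which is home. I release this one and head for the nearer open-up cover.

{"name": "jog_arm", "arguments": {
  "xyz": [
    [0,0,0],
    [0,0,0],
    [0,0,0],
    [0,0,0],
    [0,0,-0.02],
    [0,0,-0.035],
    [0,0,-0.035],
    [0,0,-0.02],
    [0,0,0]
  ],
  "angular": [
    [0,0,0],
    [0,0,0],
    [0,0,0],
    [0,0,0],
    [0,0,0],
    [0,0,0],
    [0,0,0],
    [0,0,0],
    [0,0,0]
  ],
  "claw": [0.85,0.85,0.85,0.85,0.85,0.85,0.85,1,1]
}}

```text
time_s: 24.05
tool_pos: [0.5766, 0.1984, 0.3169]
orientation: [0.77, 0.639, 0.004, 0.001]
wrist_force: [-0.0, 0.9, 0.9]
gripper_width: 0.0853
grip_force: 0.0
```

{"name": "jog_arm", "arguments": {
  "xyz": [
    [-0.0357,0.0006,0],
    [-0.0357,0.0006,0],
    [-0.0357,0.0006,0],
    [-0.0357,0.0006,0],
    [-0.0357,0.0006,0],
    [-0.0357,0.0006,0],
    [-0.0357,0.0006,0],
    [-0.0357,0.0006,0],
    [-0.0357,0.0006,0],
    [-0.0357,0.0006,0],
    [0,0,0],
    [0,0,0],
    [0,0,0],
    [0,0,0],
    [0,0,0],
    [0,0,0],
    [0,0,0],
    [0,0,0],
    [0,0,0],
    [0,0,0]
  ],
  "angular": [
    [0,0,0],
    [0,0,0],
    [0,0,0],
    [0,0,0],
    [0,0,0],
    [0,0,0],
    [0,0,0],
    [0,0,0],
    [0,0,0],
    [0,0,0],
    [0,0,-6.3],
    [0,0,-6.3],
    [0,0,-6.3],
    [0,0,-6.3],
    [0,0,-6.3],
    [0,0,-6.3],
    [0,0,-6.2],
    [0,0,0],
    [0,0,0],
    [0,0,0]
  ],
  "claw": [1,1,1,1,1,1,1,1,1,1,1,1,1,1,1,1,1,1,1,1]
}}

```text
time_s: 25.72
tool_pos: [0.515, -0.1535, 0.3117]
orientation: [0.475, 0.88, -0.0, -0.0]
wrist_force: [-0.1, 0.2, -0.2]
gripper_width: 0.0853
grip_force: 0.0
```

```bash
python3 - <<'E'
from h import *
tilted();ci,im,d,P=covers("wrist",(.4,.6,-.28,.0),(.03,.075));plan([.5151,-.1541,.027],33.2)
covers("top",(.4,.75,-.4,.4),(.03,.075))
E
```

```text
t 25.72 grasp [ 0.5149 -0.1535  0.1567] tool z [-0.  0. -1.] tool y [ 0.836  0.548 -0.   ] tilt 0.0 j [-0.29, 0.45, 0.65, 1.99, -0.37, 0.82, 1.15] w 0.0853 F [-0.1  0.2 -0.2]
wrist 2056 px [318. 197.] c [ 514.3 -155.2] sz [60.2 60.9] ang 33.4 z [0.031 0.039 0.04 ] mean [ 0.514 -0.155  0.038]
t 25.77 grasp now [ 0.515  -0.1535  0.1567] down [-0. -0. -1.] curyaw 33.3 j [-0.29, 0.45, 0.65, 1.99, -0.37, 0.82, 1.15]
  turn z 0.07 then shift mm [ -0.5  -0.3 129.7]
top 172 px [340. 169.] c [667.7 -65.7] sz [95.6 46.2] ang 45.8 z [0.033 0.065 0.074] mean [ 0.657 -0.067  0.058]
top 420 px [220. 191.] c [600.4 306.3] sz [71.1 69. ] ang 78.7 z [0.036 0.054 0.06 ] mean [0.594 0.3   0.053]
top 430 px [252. 197.] c [577.7 202.5] sz [61. 67.] ang 79.5 z [0.04  0.054 0.06 ] mean [0.574 0.201 0.053]
```

{"name": "jog_arm", "arguments": {
  "xyz": [
    [-0.0197,-0.0011,0.0012],
    [-0.0189,0,0.0012],
    [-0.0078,0,0.0312],
    [-0.0078,0,0.0312],
    [-0.0078,0,0.0312],
    [-0.0078,0,0.0312],
    [0,0,0],
    [0,0,0],
    [0,0,0],
    [0,0,0],
    [0,0,0],
    [0,0,0],
    [0,0,0],
    [0.0078,0,-0.0312],
    [0.0078,0,-0.0312],
    [0.0078,0,-0.0312],
    [0,0,0]
  ],
  "angular": [
    [0,7,0],
    [0,7,0],
    [0,0,0],
    [0,0,0],
    [0,0,0],
    [0,0,0],
    [0,0,0],
    [0,0,0],
    [0,0,0],
    [0,0,0],
    [0,0,0],
    [0,0,0],
    [0,0,0],
    [0,0,0],
    [0,0,0],
    [0,0,0],
    [0,0,0]
  ],
  "claw": [1,1,1,1,1,1,1,0.4,0.4,0.4,0.4,0.4,0.4,0.4,0.4,0.4,0.4]
}}

```text
time_s: 27.23
tool_pos: [0.537, -0.1872, 0.2813]
orientation: [0.471, 0.874, 0.059, -0.102]
wrist_force: [0.1, -1.0, -2.2]
gripper_width: 0.0592
grip_force: 66.4
```

{"name": "jog_arm", "arguments": {
  "xyz": [
    [0.0189,0,0.0012],
    [0.0189,0,0.0012],
    [0,0,0],
    [0,0,0],
    [0,0,0],
    [0,0,0],
    [0,0,0],
    [0.0189,0,0.0012],
    [0.0189,0,0.0012],
    [0.0189,0,0.0012],
    [0.0189,0,0.0012],
    [0.0189,0,0.0012],
    [0.0189,0,0.0012],
    [0.0189,0,0.0012],
    [0.0189,0,0.0012],
    [0.0189,0,0.0012],
    [0,0,0],
    [0,0,0]
  ],
  "angular": [
    [0,-7,0],
    [0,-7,0],
    [0,0,6.7],
    [0,0,6.7],
    [0,0,6.7],
    [0,0,6.7],
    [0,0,6.7],
    [0,-7,0],
    [0,-7,0],
    [0,-7,0],
    [0,-7,0],
    [0,-7,0],
    [0,-7,0],
    [0,-7,0],
    [0,-7,0],
    [0,-7,0],
    [0,0,0],
    [0,0,0]
  ],
  "claw": [0.4,0.4,0.4,0.4,0.4,0.4,0.4,0.4,0.4,0.4,0.4,0.4,0.4,0.4,0.4,0.4,0.4,0.4]
}}

```text
time_s: 28.73
tool_pos: [0.5145, -0.0162, 0.1923]
orientation: [0.601, 0.603, -0.372, 0.37]
wrist_force: [1.0, 0.2, -1.0]
gripper_width: 0.059
grip_force: 66.3
```

```bash
python3 - <<'E'
from h import *
M=tilted();print("down in tool",np.round(M.T@[0,0,-1],3))
i,_=camera("side");cv2.imwrite("pics/s3.png",cv2.resize(i[130:360,200:470],None,fx=2,fy=2))
E
```

```text
t 28.73 grasp [ 0.5143 -0.1547  0.1226] tool z [-0.001 -0.893 -0.45 ] tool y [ 1.     0.001 -0.005] tilt 63.3 j [-1.14, 1.33, 1.25, 2.08, -0.19, 0.63, -0.03] w 0.059 F [ 1.   0.2 -1. ]
down in tool [0.893 0.005 0.45 ]
```

View pics/s3.png

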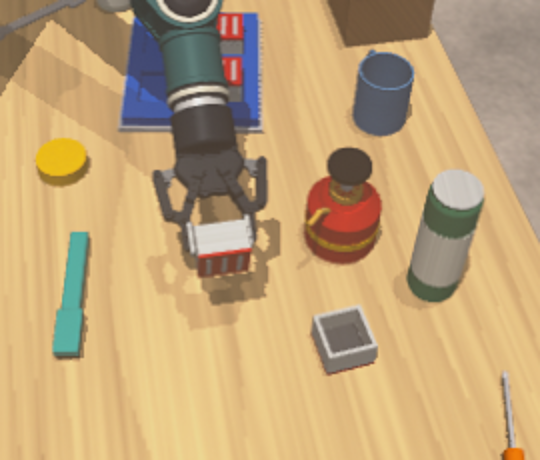

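Side view: the cover at (225,245) is turned with its red end facing −y, as intended. I lower it onto its side and release.

{"name": "jog_arm", "arguments": {
  "xyz": [
    [0.0127,0,0.0064],
    [0.0127,0,0.0064],
    [0.0127,0,0.0064],
    [0.0127,0,0.0064],
    [0.0127,0,0.0064],
    [0.0127,0,0.0064],
    [0,0,0],
    [0,0,0],
    [0,0,0],
    [0,0,0],
    [0,0,0],
    [0,0,0],
    [0,0,-0.03],
    [0,0,-0.04],
    [-0.015,0,-0.03],
    [-0.03,0,-0.02],
    [0,0,0]
  ],
  "angular": [
    [0,0,0],
    [0,0,0],
    [0,0,0],
    [0,0,0],
    [0,0,0],
    [0,0,0],
    [0,0,0],
    [0,0,0],
    [0,0,0],
    [0,0,0],
    [0,0,0],
    [0,0,0],
    [0,0,0],
    [0,0,0],
    [0,0,0],
    [0,0,0],
    [0,0,0]
  ],
  "claw": [0.4,0.4,0.4,0.4,0.4,0.4,0.4,0.4,0.95,0.95,0.95,0.95,0.95,0.95,1,1,1]
}}

```text
time_s: 30.2
tool_pos: [0.5164, 0.0719, 0.2092]
orientation: [0.604, 0.602, -0.367, 0.371]
wrist_force: [-0.5, -0.5, -0.6]
gripper_width: 0.0854
grip_force: 0.0
```

{"name": "jog_arm", "arguments": {
  "xyz": [
    [-0.0189,0,0.0012],
    [-0.0189,0,0.0012],
    [-0.0189,0,0.0012],
    [-0.0189,0,0.0012],
    [-0.0189,0,0.0012],
    [-0.0189,0,0.0012],
    [-0.0189,0,0.0012],
    [-0.0189,0,0.0012],
    [-0.0189,0,0.0012],
    [0,0,0],
    [0,0,0],
    [0,0,0]
  ],
  "angular": [
    [0,7,0],
    [0,7,0],
    [0,7,0],
    [0,7,0],
    [0,7,0],
    [0,7,0],
    [0,7,0],
    [0,7,0],
    [0,7,0],
    [0,0,0],
    [0,0,0],
    [0,0,0]
  ],
  "claw": [1,1,1,1,1,1,1,1,1,1,1,1]
}}

```text
time_s: 31.2
tool_pos: [0.5144, -0.0685, 0.288]
orientation: [0.708, 0.706, -0.001, 0.0]
wrist_force: [-0.0, 0.5, -1.3]
gripper_width: 0.0852
grip_force: 0.0
```

```bash
python3 - <<'E'
from h import *
M=tilted();plan([.515,-.155,.042],0)
ci,im,d,P=covers("wrist",(.4,.6,-.28,.0),(.03,.075));cv2.imwrite("pics/w7.png",im)
covers("top",(.4,.75,-.4,.05),(.03,.075))
E
```

```text
t 31.2 grasp [ 0.5143 -0.0687  0.133 ] tool z [-0.001 -0.001 -1.   ] tool y [ 1.    -0.003 -0.001] tilt 0.1 j [-0.6, 0.53, 0.86, 2.06, -0.56, 0.8, 0.59] w 0.0852 F [-0.   0.5 -1.3]
t 31.2 grasp now [ 0.5143 -0.0687  0.133 ] down [-0.001 -0.001 -1.   ] curyaw -0.2 j [-0.6, 0.53, 0.86, 2.06, -0.56, 0.8, 0.59]
  turn z -0.18 then shift mm [-86.5   0.6  91. ]
wrist 3686 px [319. 316.] c [ 513.9 -156.4] sz [41.5 60.7] ang 89.3 z [0.046 0.059 0.06 ] mean [ 0.514 -0.153  0.058]
top 164 px [398. 174.] c [ 647.4 -249.4] sz [61.4 61.2] ang 5.2 z [0.032 0.039 0.045] mean [ 0.648 -0.249  0.039]
top 287 px [370. 216.] c [ 514. -155.] sz [40.3 58.7] ang 89.5 z [0.048 0.06  0.065] mean [ 0.513 -0.155  0.058]
```

{"name": "jog_arm", "arguments": {
  "xyz": [
    [-0.029,0,0],
    [-0.029,0,0],
    [-0.029,0,0],
    [0,0,0.0228],
    [0,0,0.0228],
    [0,0,0.0228],
    [0,0,0.0228],
    [0,0,0],
    [0,0,0],
    [0,0,0],
    [0,0,0],
    [0,0,0],
    [0,0,0],
    [0,0,0],
    [0,0,-0.03],
    [0,0,-0.04],
    [0,0,0]
  ],
  "angular": [
    [0,0,0],
    [0,0,0],
    [0,0,0],
    [0,0,0],
    [0,0,0],
    [0,0,0],
    [0,0,0],
    [0,0,0],
    [0,0,0],
    [0,0,0],
    [0,0,0],
    [0,0,0],
    [0,0,0],
    [0,0,0],
    [0,0,0],
    [0,0,0],
    [0,0,0]
  ],
  "claw": [1,1,1,1,1,1,1,1,0.4,0.4,0.4,0.4,0.4,0.4,0.4,0.4,0.4]
}}

```text
time_s: 32.72
tool_pos: [0.5164, -0.1569, 0.2724]
orientation: [0.708, 0.706, 0.002, 0.004]
wrist_force: [1.8, -1.5, -1.3]
gripper_width: 0.0593
grip_force: 66.5
```

{"name": "jog_arm", "arguments": {
  "xyz": [
    [0.0189,0,0.0012],
    [0.0189,0,0.0012],
    [0.0189,0,0.0012],
    [0.0189,0,0.0012],
    [0.0189,0,0.0012],
    [0.0189,0,0.0012],
    [0.0189,0,0.0012],
    [0.0189,0,0.0012],
    [0,0,0],
    [0,0,0],
    [0,0,0]
  ],
  "angular": [
    [0,-7,0],
    [0,-7,0],
    [0,-7,0],
    [0,-7,0],
    [0,-7,0],
    [0,-7,0],
    [0,-7,0],
    [0,-7,0],
    [0,0,0],
    [0,0,0],
    [0,0,0]
  ],
  "claw": [0.4,0.4,0.4,0.4,0.4,0.4,0.4,0.4,0.4,0.4,0.4]
}}

```text
time_s: 33.63
tool_pos: [0.5149, -0.0276, 0.1995]
orientation: [0.626, 0.624, -0.331, 0.331]
wrist_force: [-0.4, -0.3, -0.7]
gripper_width: 0.059
grip_force: 66.3
```

```bash
python3 - <<'E'
from h import *
M=tilted();print("down in tool",np.round(M.T@[0,0,-1],3), read_state()["grip_force"])
E
```

```text
t 33.63 grasp [ 0.5146 -0.1558  0.1124] tool z [-0.002 -0.827 -0.562] tool y [ 1.    -0.003  0.002] tilt 55.8 j [-1.1, 1.25, 1.25, 2.09, -0.31, 0.6, 0.11] w 0.059 F [-0.4 -0.3 -0.7]
down in tool [ 0.827 -0.002  0.562] 66.31250739097595
```

Same lowering and release, retreat and return to vertical.

{"name": "jog_arm", "arguments": {
  "xyz": [
    [0.0112,0,0.0076],
    [0.0112,0,0.0076],
    [0.0112,0,0.0076],
    [0.0112,0,0.0076],
    [0.0112,0,0.0076],
    [0,0,0],
    [0,0,0],
    [0,0,0],
    [0,0,0],
    [0,0,0],
    [0,0,0],
    [0,0,0],
    [0,0,-0.03],
    [0,0,-0.04],
    [-0.02,0,-0.03],
    [-0.03,0,-0.02],
    [0,0,0],
    [0,0,0]
  ],
  "angular": [
    [0,0,0],
    [0,0,0],
    [0,0,0],
    [0,0,0],
    [0,0,0],
    [0,0,0],
    [0,0,0],
    [0,0,0],
    [0,0,0],
    [0,0,0],
    [0,0,0],
    [0,0,0],
    [0,0,0],
    [0,0,0],
    [0,0,0],
    [0,0,0],
    [0,0,0],
    [0,0,0]
  ],
  "claw": [0.4,0.4,0.4,0.4,0.4,0.4,0.4,0.95,0.95,0.95,0.95,0.95,0.95,0.95,1,1,1,1]
}}

```text
time_s: 35.13
tool_pos: [0.5152, 0.0449, 0.2408]
orientation: [0.626, 0.624, -0.331, 0.332]
wrist_force: [-0.5, -0.4, -0.4]
gripper_width: 0.0854
grip_force: 0.0
```

{"name": "jog_arm", "arguments": {
  "xyz": [
    [-0.0189,0,0.0012],
    [-0.0189,0,0.0012],
    [-0.0189,0,0.0012],
    [-0.0189,0,0.0012],
    [-0.0189,0,0.0012],
    [-0.0189,0,0.0012],
    [-0.0189,0,0.0012],
    [-0.0189,0,0.0012],
    [-0.032,0,0],
    [-0.032,0,0],
    [0,0,0],
    [0,0,0],
    [0,0,0]
  ],
  "angular": [
    [0,7,0],
    [0,7,0],
    [0,7,0],
    [0,7,0],
    [0,7,0],
    [0,7,0],
    [0,7,0],
    [0,7,0],
    [0,0,0],
    [0,0,0],
    [0,0,0],
    [0,0,0],
    [0,0,0]
  ],
  "claw": [1,1,1,1,1,1,1,1,1,1,1,1,1]
}}

```text
time_s: 36.22
tool_pos: [0.5143, -0.148, 0.3064]
orientation: [0.708, 0.706, -0.0, -0.001]
wrist_force: [-0.3, 1.1, 0.2]
gripper_width: 0.0852
grip_force: 0.0
```

```bash
python3 - <<'E'
from h import *
tilted();ci,im,d,P=covers("wrist",(.4,.6,-.28,.0),(.03,.075));plan([.514,-.148,.027],0)
covers("top",(.4,.75,-.4,.4),(.03,.075))
E
```

```text
t 36.22 grasp [ 0.514  -0.1479  0.1514] tool z [-0.002  0.001 -1.   ] tool y [ 1.    -0.003 -0.002] tilt 0.1 j [-0.51, 0.56, 0.95, 2.01, -0.6, 0.88, 0.77] w 0.0852 F [-0.3  1.1  0.2]
wrist 5444 px [320. 195.] c [ 514.  -146.9] sz [60.8 60.1] ang 89.7 z [0.038 0.039 0.04 ] mean [ 0.514 -0.145  0.039]
t 36.27 grasp now [ 0.5143 -0.1471  0.1514] down [-0.002  0.001 -1.   ] curyaw -0.0 j [-0.51, 0.56, 0.95, 2.01, -0.6, 0.88, 0.77]
  turn z -0.05 then shift mm [ -0.8  -0.6 124.4]
top 165 px [340. 170.] c [667.7 -65.8] sz [95.4 45.2] ang 46.7 z [0.035 0.064 0.074] mean [ 0.656 -0.067  0.058]
top 86 px [402. 169.] c [ 663.3 -262.6] sz [83.3 42.2] ang 49.5 z [0.031 0.039 0.044] mean [ 0.662 -0.261  0.038]
top 416 px [220. 191.] c [598.4 305.7] sz [69.2 65.1] ang 79.3 z [0.038 0.054 0.06 ] mean [0.594 0.3   0.053]
top 429 px [251. 197.] c [580.6 205.3] sz [68.2 69.8] ang 78.1 z [0.041 0.054 0.06 ] mean [0.574 0.202 0.054]
```

{"name": "jog_arm", "arguments": {
  "xyz": [
    [0.0008,0,0.031],
    [0,0,0.031],
    [0,0,0.031],
    [0,0,0.031],
    [0,0,0],
    [0,0,0],
    [0,0,0],
    [0,0,0],
    [0,0,0],
    [0,0,0],
    [0,0,0],
    [0,0,-0.02],
    [0,0,-0.04],
    [0,0,-0.04],
    [0,0,0]
  ],
  "angular": [
    [0,0,0],
    [0,0,0],
    [0,0,0],
    [0,0,0],
    [0,0,0],
    [0,0,0],
    [0,0,0],
    [0,0,0],
    [0,0,0],
    [0,0,0],
    [0,0,0],
    [0,0,0],
    [0,0,0],
    [0,0,0],
    [0,0,0]
  ],
  "claw": [1,1,1,1,1,0.4,0.4,0.4,0.4,0.4,0.4,0.4,0.4,0.4,0.4]
}}

```text
time_s: 37.57
tool_pos: [0.5166, -0.149, 0.2898]
orientation: [0.708, 0.706, 0.003, 0.004]
wrist_force: [0.8, -0.2, -2.1]
gripper_width: 0.0585
grip_force: 66.1
```

{"name": "jog_arm", "arguments": {
  "xyz": [
    [0,0,0],
    [0,0,0],
    [0.0351,-0.0073,0],
    [0.0351,-0.0073,0],
    [0.0351,-0.0073,0],
    [0.0351,-0.0073,0],
    [0.0351,-0.0073,0],
    [0.0351,-0.0073,0],
    [0.0351,-0.0073,0],
    [0.0351,-0.0073,0],
    [0.0351,-0.0073,0],
    [0.0351,-0.0073,0],
    [0.0351,-0.0073,0],
    [0.0351,-0.0073,0],
    [0.0345,-0.0076,0],
    [0,0,0.03],
    [0,0,0.03],
    [0,0,0],
    [0,0,0],
    [0,0,0]
  ],
  "angular": [
    [0,0,5.3],
    [0,0,5.3],
    [0,0,0],
    [0,0,0],
    [0,0,0],
    [0,0,0],
    [0,0,0],
    [0,0,0],
    [0,0,0],
    [0,0,0],
    [0,0,0],
    [0,0,0],
    [0,0,0],
    [0,0,0],
    [0,0,0],
    [0,0,0],
    [0,0,0],
    [0,0,0],
    [0,0,0],
    [0,0,0]
  ],
  "claw": [0.4,0.4,0.4,0.4,0.4,0.4,0.4,0.4,0.4,0.4,0.4,0.4,0.4,0.4,0.4,0.4,0.4,0.4,0.4,0.4]
}}

```text
time_s: 39.23
tool_pos: [0.5065, 0.3174, 0.2248]
orientation: [0.77, 0.638, 0.001, 0.0]
wrist_force: [0.4, -0.5, -1.2]
gripper_width: 0.059
grip_force: 65.9
```

```bash
python3 - <<'E'
from rk import *
tilted();plan([.5043,.3184,.048],-10.6)
ci=camera_info("wrist");im,d=camera("wrist");P=rack(ci,im,d,"wrist");H,S,V=cv2.split(cv2.cvtColor(im,cv2.COLOR_BGR2HSV));cv2.imwrite("pics/w8.png",im)
k=((H<6)|(H>174))&(S>130)&(V>60)&(P[:,:,2]>.06)&(P[:,:,2]<.14)&(abs(P[:,:,1]-.318)<.06)&(P[:,:,0]<.56)
q=P[k];print("cover top",len(q),rect(q)[0],np.percentile(q[:,2],[5,50,95]))
E
```

```text
t 39.23 grasp [0.5067 0.3175 0.0698] tool z [ 0.002  0.    -1.   ] tool y [ 0.982 -0.187  0.002] tilt 0.1 j [-1.25, 0.8, 0.88, 1.89, -0.82, 0.86, -0.12] w 0.059 F [ 0.4 -0.5 -1.2]
t 39.23 grasp now [0.5067 0.3175 0.0698] down [ 0.002  0.    -1.   ] curyaw -10.8 j [-1.25, 0.8, 0.88, 1.89, -0.82, 0.86, -0.12]
  turn z -0.17 then shift mm [ 0.5 -2.3 21.8]
wrist outline 26354 ((554.6646728515625, 335.3044738769531), (85.04380798339844, 200.4509735107422), 79.3539047241211) 0.02396593828472819
  pocket 1332 [315. 182.] ((509.6227722167969, 345.4482421875), (8.28648567199707, 65.5389633178711), 79.47950744628906)
cover top 13276 ((517.1823120117188, 316.24359130859375), (60.9193115234375, 82.25233459472656), 79.62812042236328) [0.07753072 0.07859809 0.07957725]
```

{"name": "jog_arm", "arguments": {
  "xyz": [
    [0,-0.0024,0.005],
    [0,0,0.006],
    [0,0,0.006],
    [0,0,0.005],
    [0,0,0],
    [0,0,0],
    [0,0,0]
  ],
  "angular": [
    [0,0,-0.2],
    [0,0,0],
    [0,0,0],
    [0,0,0],
    [0,0,0],
    [0,0,0],
    [0,0,0]
  ],
  "claw": [0.4,0.4,0.4,0.4,0.4,0.4,0.4]
}}

```text
time_s: 39.87
tool_pos: [0.5034, 0.3183, 0.2013]
orientation: [0.769, 0.639, -0.0, 0.0]
wrist_force: [0.3, 0.4, -1.7]
gripper_width: 0.059
grip_force: 66.1
```

```bash
python3 - <<'E'
from rk import *
M=tilted();print(read_state()["wrist_torque"]);plan([.6478,-.2497,.157],5)
E
```

```text
t 39.87 grasp [0.5034 0.3183 0.0463] tool z [-0. -0. -1.] tool y [ 0.983 -0.182 -0.   ] tilt 0.0 j [-1.23, 0.83, 0.85, 1.9, -0.85, 0.83, -0.1] w 0.059 F [ 0.3  0.4 -1.7]
[-0.0082608  -0.02789633  0.00221854]
t 39.87 grasp now [0.5034 0.3183 0.0463] down [-0. -0. -1.] curyaw -10.5 j [-1.23, 0.83, 0.85, 1.9, -0.85, 0.83, -0.1]
  turn z -15.51 then shift mm [-578.4   94.3 -110.7]
```

{"name": "jog_arm", "arguments": {
  "xyz": [
    [0,0,0],
    [0,0,0],
    [0,0,0],
    [0,0,0],
    [0,0,-0.02],
    [0,0,-0.035],
    [0,0,-0.035],
    [0,0,-0.035],
    [0,0,-0.03]
  ],
  "angular": [
    [0,0,0],
    [0,0,0],
    [0,0,0],
    [0,0,0],
    [0,0,0],
    [0,0,0],
    [0,0,0],
    [0,0,0],
    [0,0,0]
  ],
  "claw": [0.83,0.83,0.83,0.83,0.83,0.83,0.83,1,1]
}}

```text
time_s: 40.62
tool_pos: [0.5036, 0.3181, 0.3587]
orientation: [0.769, 0.639, 0.001, 0.0]
wrist_force: [0.2, 0.5, 0.5]
gripper_width: 0.0853
grip_force: 0.0
```

{"name": "jog_arm", "arguments": {
  "xyz": [
    [-0.0313,0.0144,0],
    [-0.0313,0.0144,0],
    [-0.0313,0.0144,0],
    [-0.0313,0.0144,0],
    [-0.0313,0.0144,0],
    [-0.0313,0.0144,0],
    [-0.0313,0.0144,0],
    [-0.0313,0.0144,0],
    [-0.0313,0.0144,0],
    [-0.0313,0.0144,0],
    [-0.0313,0.0144,0],
    [-0.0313,0.0144,0],
    [-0.0313,0.0144,0],
    [-0.0313,0.0144,0],
    [-0.0313,0.0144,0],
    [-0.0313,0.0144,0],
    [-0.0313,0.0144,0],
    [0,0,0],
    [0,0,0],
    [0,0,0]
  ],
  "angular": [
    [0,0,0],
    [0,0,0],
    [0,0,0],
    [0,0,0],
    [0,0,0],
    [0,0,0],
    [0,0,0],
    [0,0,0],
    [0,0,0],
    [0,0,0],
    [0,0,0],
    [0,0,0],
    [0,0,0],
    [0,0,0],
    [0,0,-5],
    [0,0,-5],
    [0,0,-5.5],
    [0,0,0],
    [0,0,0],
    [0,0,0]
  ],
  "claw": [1,1,1,1,1,1,1,1,1,1,1,1,1,1,1,1,1,1,1,1]
}}

```text
time_s: 42.28
tool_pos: [0.6555, -0.2465, 0.356]
orientation: [0.676, 0.737, 0.0, -0.0]
wrist_force: [0.0, 1.1, 0.9]
gripper_width: 0.0857
grip_force: 0.0
```

```bash
python3 - <<'E'
from h import *
tilted();ci,im,d,P=covers("wrist",(.45,.73,-.34,-.14),(.03,.075));plan([.6478,-.2497,.12],5)
covers("top",(.4,.72,-.4,.4),(.03,.075))
E
```

```text
t 42.28 grasp [ 0.6554 -0.2464  0.201 ] tool z [-0.     0.001 -1.   ] tool y [ 0.996  0.086 -0.   ] tilt 0.1 j [-0.24, 0.74, 0.88, 1.55, -0.61, 1.14, 0.86] w 0.0857 F [0.  1.1 0.9]
wrist 1420 px [309. 187.] c [ 646.6 -250.7] sz [60.2 60.5] ang 5.4 z [0.033 0.039 0.04 ] mean [ 0.646 -0.251  0.038]
t 42.33 grasp now [ 0.6557 -0.2452  0.201 ] down [-0.     0.001 -1.   ] curyaw 5.0 j [-0.24, 0.74, 0.88, 1.55, -0.61, 1.14, 0.86]
  turn z 0.04 then shift mm [-3.6 -8.3 81. ]
top 84 px [333. 164.] c [681.1 -47.2] sz [72.7 24.2] ang 5.2 z [0.036 0.069 0.074] mean [ 0.673 -0.046  0.062]
top 414 px [220. 191.] c [596.3 304.9] sz [67.3 61.1] ang 79.7 z [0.038 0.054 0.059] mean [0.594 0.3   0.053]
top 432 px [252. 197.] c [579.2 205.2] sz [68.2 67.3] ang 79.8 z [0.037 0.054 0.06 ] mean [0.574 0.202 0.053]
top 428 px [213. 220.] c [505.  317.1] sz [62.6 65.9] ang 82.5 z [0.043 0.054 0.06 ] mean [0.502 0.316 0.054]
```

{"name": "jog_arm", "arguments": {
  "xyz": [
    [-0.0035,-0.0088,0],
    [-0.0189,0,0.0012],
    [-0.0189,0,0.0012],
    [-0.007,0,0.028],
    [-0.007,0,0.028],
    [-0.007,0,0.028],
    [-0.007,0,0.028],
    [-0.007,0,0.028],
    [-0.007,0,0.028],
    [0,0,0],
    [0,0,0],
    [0,0,0],
    [0,0,0],
    [0,0,0],
    [0,0,0],
    [0.007,0,-0.028],
    [0.007,0,-0.028],
    [0.007,0,-0.028],
    [0.007,0,-0.028],
    [0.007,0,-0.028]
  ],
  "angular": [
    [0,0,0],
    [0,7,0],
    [0,7,0],
    [0,0,0],
    [0,0,0],
    [0,0,0],
    [0,0,0],
    [0,0,0],
    [0,0,0],
    [0,0,0],
    [0,0,0],
    [0,0,0],
    [0,0,0],
    [0,0,0],
    [0,0,0],
    [0,0,0],
    [0,0,0],
    [0,0,0],
    [0,0,0],
    [0,0,0]
  ],
  "claw": [1,1,1,1,1,1,1,1,1,1,0.4,0.4,0.4,0.4,0.4,0.4,0.4,0.4,0.4,0.4]
}}

```text
time_s: 44.05
tool_pos: [0.6502, -0.288, 0.3247]
orientation: [0.671, 0.732, 0.082, -0.09]
wrist_force: [0.4, -0.8, -1.2]
gripper_width: 0.059
grip_force: 66.7
```

{"name": "jog_arm", "arguments": {
  "xyz": [
    [0.0189,0,0.0012],
    [0.0189,0,0.0012],
    [0.0153,-0.0318,0],
    [0.0153,-0.0318,0],
    [0.0153,-0.0318,0],
    [0.0153,-0.0318,0],
    [0,0,0.025],
    [0,0,0.025],
    [0.0189,0,0.0012],
    [0.0189,0,0.0012],
    [0.0189,0,0.0012],
    [0.0189,0,0.0012],
    [0.0189,0,0.0012],
    [0.0189,0,0.0012],
    [0.0189,0,0.0012],
    [0.0189,0,0.0012],
    [0.0189,0,0.0012],
    [0,0,0],
    [0,0,0]
  ],
  "angular": [
    [0,-7,0],
    [0,-7,0],
    [0,0,0],
    [0,0,0],
    [0,0,0],
    [0,0,0],
    [0,0,2.5],
    [0,0,2.5],
    [0,-7,0],
    [0,-7,0],
    [0,-7,0],
    [0,-7,0],
    [0,-7,0],
    [0,-7,0],
    [0,-7,0],
    [0,-7,0],
    [0,-7,0],
    [0,0,0],
    [0,0,0]
  ],
  "claw": [0.4,0.4,0.4,0.4,0.4,0.4,0.4,0.4,0.4,0.4,0.4,0.4,0.4,0.4,0.4,0.4,0.4,0.4,0.4]
}}

```text
time_s: 45.63
tool_pos: [0.515, -0.0625, 0.1902]
orientation: [0.6, 0.604, -0.372, 0.37]
wrist_force: [-0.1, -0.4, 0.5]
gripper_width: 0.059
grip_force: 66.9
```

```bash
python3 - <<'E'
from h import *
M=tilted();print("down in tool",np.round(M.T@[0,0,-1],3),read_state()["grip_force"])
i,_=camera("side");cv2.imwrite("pics/s4.png",cv2.resize(i[100:360,200:470],None,fx=2,fy=2))
E
```

```text
t 45.63 grasp [ 0.515  -0.2009  0.1206] tool z [-0.    -0.893 -0.449] tool y [ 1.     0.003 -0.006] tilt 63.3 j [-1.09, 1.42, 1.32, 2.09, -0.41, 0.57, 0.2] w 0.059 F [-0.1 -0.4  0.5]
down in tool [0.893 0.006 0.449] 66.86627984046936
```

View pics/s4.png

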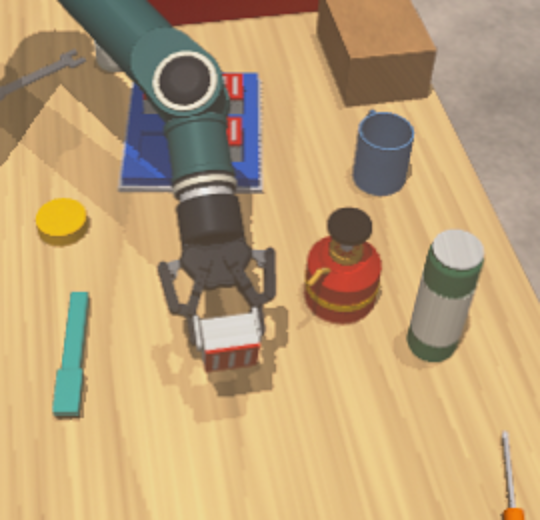

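The last cover at (230,340) is held with its red end towards −y, clear of the pump at (343,275). I repeat the same set-down on its side.

{"name": "jog_arm", "arguments": {
  "xyz": [
    [0.0127,0,0.0064],
    [0.0127,0,0.0064],
    [0.0127,0,0.0064],
    [0.0127,0,0.0064],
    [0.0127,0,0.0064],
    [0.0115,0,0.0058],
    [0,0,0],
    [0,0,0],
    [0,0,0],
    [0,0,0],
    [0,0,0],
    [0,0,0],
    [0,0,-0.03],
    [0,0,-0.04],
    [-0.015,0,-0.03],
    [-0.03,0,-0.02],
    [0,0,0]
  ],
  "angular": [
    [0,0,0],
    [0,0,0],
    [0,0,0],
    [0,0,0],
    [0,0,0],
    [0,0,0],
    [0,0,0],
    [0,0,0],
    [0,0,0],
    [0,0,0],
    [0,0,0],
    [0,0,0],
    [0,0,0],
    [0,0,0],
    [0,0,0],
    [0,0,0],
    [0,0,0]
  ],
  "claw": [0.4,0.4,0.4,0.4,0.4,0.4,0.4,0.4,0.95,0.95,0.95,0.95,0.95,0.95,1,1,1]
}}

```text
time_s: 47.1
tool_pos: [0.5164, 0.0257, 0.2081]
orientation: [0.603, 0.603, -0.366, 0.372]
wrist_force: [-0.2, 0.2, 0.2]
gripper_width: 0.0854
grip_force: 0.0
```

{"name": "jog_arm", "arguments": {
  "xyz": [
    [-0.0189,0,0.0012],
    [-0.0189,0,0.0012],
    [-0.0189,0,0.0012],
    [-0.0189,0,0.0012],
    [-0.0189,0,0.0012],
    [-0.0189,0,0.0012],
    [-0.0189,0,0.0012],
    [-0.0189,0,0.0012],
    [-0.0189,0,0.0012],
    [0,0,0],
    [0,0,0],
    [0,0,0]
  ],
  "angular": [
    [0,7,0],
    [0,7,0],
    [0,7,0],
    [0,7,0],
    [0,7,0],
    [0,7,0],
    [0,7,0],
    [0,7,0],
    [0,7,0],
    [0,0,0],
    [0,0,0],
    [0,0,0]
  ],
  "claw": [1,1,1,1,1,1,1,1,1,1,1,1]
}}

```text
time_s: 48.1
tool_pos: [0.5148, -0.1143, 0.2869]
orientation: [0.707, 0.707, -0.001, 0.0]
wrist_force: [-0.2, -0.0, 0.6]
gripper_width: 0.0855
grip_force: 0.0
```

```bash
python3 - <<'E'
from h import *
M=tilted();plan([.515,-.202,.042],0)
ci,im,d,P=covers("wrist",(.4,.6,-.3,.0),(.03,.075))
covers("top",(.4,.75,-.4,.05),(.03,.075))
E
```

```text
t 48.1 grasp [ 0.5147 -0.1145  0.1319] tool z [-0.001 -0.001 -1.   ] tool y [ 1.    -0.001 -0.001] tilt 0.1 j [-0.59, 0.61, 0.98, 2.04, -0.68, 0.86, 0.78] w 0.0855 F [-0.2 -0.   0.6]
t 48.1 grasp now [ 0.5147 -0.1145  0.1319] down [-0.001 -0.001 -1.   ] curyaw -0.1 j [-0.59, 0.61, 0.98, 2.04, -0.68, 0.86, 0.78]
  turn z -0.06 then shift mm [-87.7   0.2  89.9]
wrist 3616 px [319. 318.] c [ 514.5 -202.8] sz [41.  60.6] ang 89.7 z [0.045 0.059 0.06 ] mean [ 0.514 -0.199  0.057]
top 137 px [337. 169.] c [671.3 -57. ] sz [86.1 37.3] ang 32.7 z [0.035 0.067 0.074] mean [ 0.659 -0.058  0.06 ]
top 278 px [386. 216.] c [ 515.7 -202.9] sz [40.3 61.6] ang 87.8 z [0.052 0.059 0.065] mean [ 0.513 -0.203  0.059]
```

{"name": "jog_arm", "arguments": {
  "xyz": [
    [-0.029,0,0],
    [-0.029,0,0],
    [-0.03,0,0],
    [0,0,0.0226],
    [0,0,0.0226],
    [0,0,0.0226],
    [0,0,0.0226],
    [0,0,0],
    [0,0,0],
    [0,0,0],
    [0,0,0],
    [0,0,0],
    [0,0,0],
    [0,0,0],
    [0,0,-0.03],
    [0,0,-0.04],
    [0,0,0]
  ],
  "angular": [
    [0,0,0],
    [0,0,0],
    [0,0,0],
    [0,0,0],
    [0,0,0],
    [0,0,0],
    [0,0,0],
    [0,0,0],
    [0,0,0],
    [0,0,0],
    [0,0,0],
    [0,0,0],
    [0,0,0],
    [0,0,0],
    [0,0,0],
    [0,0,0],
    [0,0,0]
  ],
  "claw": [1,1,1,1,1,1,1,1,0.4,0.4,0.4,0.4,0.4,0.4,0.4,0.4,0.4]
}}

```text
time_s: 49.62
tool_pos: [0.5167, -0.2043, 0.2723]
orientation: [0.708, 0.707, 0.002, 0.004]
wrist_force: [1.1, -1.3, -0.3]
gripper_width: 0.0596
grip_force: 65.8
```

{"name": "jog_arm", "arguments": {
  "xyz": [
    [0.0189,0,0.0012],
    [0.0189,0,0.0012],
    [0.0189,0,0.0012],
    [0.0189,0,0.0012],
    [0.0189,0,0.0012],
    [0.0189,0,0.0012],
    [0.0189,0,0.0012],
    [0.0189,0,0.0012],
    [0,0,0],
    [0,0,0],
    [0,0,0]
  ],
  "angular": [
    [0,-7,0],
    [0,-7,0],
    [0,-7,0],
    [0,-7,0],
    [0,-7,0],
    [0,-7,0],
    [0,-7,0],
    [0,-7,0],
    [0,0,0],
    [0,0,0],
    [0,0,0]
  ],
  "claw": [0.4,0.4,0.4,0.4,0.4,0.4,0.4,0.4,0.4,0.4,0.4]
}}

```text
time_s: 50.53
tool_pos: [0.5152, -0.0747, 0.1994]
orientation: [0.625, 0.624, -0.331, 0.331]
wrist_force: [0.4, -0.6, 0.0]
gripper_width: 0.0593
grip_force: 65.6
```

```bash
python3 - <<'E'
from h import *
M=tilted();print("down in tool",np.round(M.T@[0,0,-1],3), read_state()["grip_force"])
E
```

```text
t 50.53 grasp [ 0.5152 -0.2029  0.1123] tool z [ 0.    -0.827 -0.562] tool y [ 1.    -0.001  0.002] tilt 55.8 j [-1.04, 1.33, 1.32, 2.1, -0.51, 0.55, 0.34] w 0.0593 F [ 0.4 -0.6  0. ]
down in tool [ 0.827 -0.002  0.562] 65.5975592136383
```

{"name": "jog_arm", "arguments": {
  "xyz": [
    [0.0112,0,0.0076],
    [0.0112,0,0.0076],
    [0.0112,0,0.0076],
    [0.0112,0,0.0076],
    [0.0112,0,0.0076],
    [0,0,0],
    [0,0,0],
    [0,0,0],
    [0,0,0],
    [0,0,0],
    [0,0,0],
    [0,0,0],
    [0,0,-0.03],
    [0,0,-0.04],
    [-0.02,0,-0.03],
    [-0.03,0,-0.02],
    [0,0,0],
    [0,0,0]
  ],
  "angular": [
    [0,0,0],
    [0,0,0],
    [0,0,0],
    [0,0,0],
    [0,0,0],
    [0,0,0],
    [0,0,0],
    [0,0,0],
    [0,0,0],
    [0,0,0],
    [0,0,0],
    [0,0,0],
    [0,0,0],
    [0,0,0],
    [0,0,0],
    [0,0,0],
    [0,0,0],
    [0,0,0]
  ],
  "claw": [0.4,0.4,0.4,0.4,0.4,0.4,0.4,0.95,0.95,0.95,0.95,0.95,0.95,0.95,1,1,1,1]
}}

```text
time_s: 52.03
tool_pos: [0.5154, -0.0022, 0.2405]
orientation: [0.625, 0.624, -0.33, 0.333]
wrist_force: [0.8, 0.1, -0.6]
gripper_width: 0.0856
grip_force: 0.0
```

{"name": "jog_arm", "arguments": {
  "xyz": [
    [-0.0189,0,0.0012],
    [-0.0189,0,0.0012],
    [-0.0189,0,0.0012],
    [-0.0189,0,0.0012],
    [-0.0189,0,0.0012],
    [-0.0189,0,0.0012],
    [-0.0189,0,0.0012],
    [-0.0189,0,0.0012],
    [-0.032,0,0],
    [-0.032,0,0],
    [0,0,0],
    [0,0,0],
    [0,0,0]
  ],
  "angular": [
    [0,7,0],
    [0,7,0],
    [0,7,0],
    [0,7,0],
    [0,7,0],
    [0,7,0],
    [0,7,0],
    [0,7,0],
    [0,0,0],
    [0,0,0],
    [0,0,0],
    [0,0,0],
    [0,0,0]
  ],
  "claw": [1,1,1,1,1,1,1,1,1,1,1,1,1]
}}

```text
time_s: 53.12
tool_pos: [0.5148, -0.1951, 0.3061]
orientation: [0.707, 0.707, -0.0, -0.001]
wrist_force: [0.5, 0.5, -0.6]
gripper_width: 0.0854
grip_force: 0.0
```

```bash
python3 - <<'E'
from h import *
tilted();ci,im,d,P=covers("wrist",(.4,.6,-.3,.0),(.03,.075));plan([.514,-.195,.027],0)
covers("top",(.4,.72,-.4,.4),(.03,.075))
E
```

```text
t 53.12 grasp [ 0.5146 -0.1949  0.1511] tool z [-0.002  0.001 -1.   ] tool y [ 1.    -0.001 -0.002] tilt 0.1 j [-0.47, 0.64, 1.05, 1.98, -0.7, 0.94, 0.94] w 0.0854 F [ 0.5  0.5 -0.6]
wrist 5412 px [319. 197.] c [ 514.5 -195.2] sz [60.3 60.3] ang 89.8 z [0.038 0.039 0.04 ] mean [ 0.514 -0.193  0.039]
t 53.17 grasp now [ 0.5149 -0.1942  0.1512] down [-0.002  0.001 -1.   ] curyaw 0.0 j [-0.47, 0.64, 1.05, 1.98, -0.7, 0.94, 0.94]
  turn z 0.05 then shift mm [ -0.6  -1.1 124.2]
top 180 px [340. 170.] c [664.7 -66. ] sz [94.6 40.8] ang 51.0 z [0.035 0.067 0.074] mean [ 0.655 -0.067  0.06 ]
top 411 px [220. 191.] c [597.7 305.7] sz [69.4 63.7] ang 78.1 z [0.04  0.054 0.06 ] mean [0.594 0.3   0.053]
top 430 px [252. 197.] c [578.9 201.6] sz [60.4 67.8] ang 80.1 z [0.04  0.055 0.06 ] mean [0.574 0.201 0.053]
top 435 px [213. 220.] c [506.4 317.8] sz [65.4 69.7] ang 85.4 z [0.039 0.055 0.06 ] mean [0.502 0.316 0.054]
```

{"name": "jog_arm", "arguments": {
  "xyz": [
    [0,0,0.031],
    [0,0,0.031],
    [0,0,0.031],
    [0,0,0.031],
    [0,0,0],
    [0,0,0],
    [0,0,0],
    [0,0,0],
    [0,0,0],
    [0,0,0],
    [0,0,0],
    [0,0,-0.02],
    [0,0,-0.04],
    [0,0,-0.04],
    [0,0,0]
  ],
  "angular": [
    [0,0,0],
    [0,0,0],
    [0,0,0],
    [0,0,0],
    [0,0,0],
    [0,0,0],
    [0,0,0],
    [0,0,0],
    [0,0,0],
    [0,0,0],
    [0,0,0],
    [0,0,0],
    [0,0,0],
    [0,0,0],
    [0,0,0]
  ],
  "claw": [1,1,1,1,1,0.4,0.4,0.4,0.4,0.4,0.4,0.4,0.4,0.4,0.4]
}}

```text
time_s: 54.47
tool_pos: [0.5169, -0.1973, 0.2899]
orientation: [0.707, 0.707, 0.003, 0.005]
wrist_force: [0.5, -1.8, -1.5]
gripper_width: 0.0588
grip_force: 65.5
```

{"name": "jog_arm", "arguments": {
  "xyz": [
    [0,0,0],
    [0,0,0],
    [0.0332,-0.0087,0],
    [0.0332,-0.0087,0],
    [0.0332,-0.0087,0],
    [0.0332,-0.0087,0],
    [0.0332,-0.0087,0],
    [0.0332,-0.0087,0],
    [0.0332,-0.0087,0],
    [0.0332,-0.0087,0],
    [0.0332,-0.0087,0],
    [0.0332,-0.0087,0],
    [0.0332,-0.0087,0],
    [0.0332,-0.0087,0],
    [0,0,0.03],
    [0,0,0.03],
    [0,0,0],
    [0,0,0],
    [0,0,0]
  ],
  "angular": [
    [0,0,5.3],
    [0,0,5.3],
    [0,0,0],
    [0,0,0],
    [0,0,0],
    [0,0,0],
    [0,0,0],
    [0,0,0],
    [0,0,0],
    [0,0,0],
    [0,0,0],
    [0,0,0],
    [0,0,0],
    [0,0,0],
    [0,0,0],
    [0,0,0],
    [0,0,0],
    [0,0,0],
    [0,0,0]
  ],
  "claw": [0.4,0.4,0.4,0.4,0.4,0.4,0.4,0.4,0.4,0.4,0.4,0.4,0.4,0.4,0.4,0.4,0.4,0.4,0.4]
}}

```text
time_s: 56.05
tool_pos: [0.4865, 0.2147, 0.2245]
orientation: [0.77, 0.638, 0.001, 0.0]
wrist_force: [0.8, 0.1, -1.3]
gripper_width: 0.0589
grip_force: 65.5
```

```bash
python3 - <<'E'
from rk import *
tilted();plan([.4851,.2161,.048],-10.6);print(read_state()["grip_force"])
ci=camera_info("wrist");im,d=camera("wrist");P=rack(ci,im,d,"wrist");H,S,V=cv2.split(cv2.cvtColor(im,cv2.COLOR_BGR2HSV))
k=((H<6)|(H>174))&(S>130)&(V>60)&(P[:,:,2]>.06)&(P[:,:,2]<.14)&(abs(P[:,:,1]-.216)<.06)&(P[:,:,0]<.56)
q=P[k];print("cover top",len(q),rect(q)[0],np.percentile(q[:,2],[5,50,95]))
E
```

```text
t 56.05 grasp [0.4868 0.2147 0.0695] tool z [ 0.002  0.    -1.   ] tool y [ 0.983 -0.185  0.002] tilt 0.1 j [-1.23, 0.79, 1.01, 2.06, -0.93, 0.85, 0.16] w 0.0589 F [ 0.8  0.1 -1.3]
t 56.05 grasp now [0.4868 0.2147 0.0695] down [ 0.002  0.    -1.   ] curyaw -10.7 j [-1.23, 0.79, 1.01, 2.06, -0.93, 0.85, 0.16]
  turn z -0.09 then shift mm [ 1.1 -1.7 21.5]
65.46056717634201
wrist outline 37140 ((536.8834838867188, 244.0999755859375), (173.18125915527344, 202.61923217773438), 78.09513854980469) 0.02396105317207563
  pocket 542 [319. 103.] ((498.4931945800781, 287.78656005859375), (2.2198448181152344, 65.30272674560547), 79.46406555175781)
  pocket 403 [481. 104.] ((591.3389892578125, 270.621826171875), (2.102362871170044, 62.70053482055664), 79.30413055419922)
  pocket 1557 [316. 182.] ((490.39990234375, 242.6715545654297), (9.35324764251709, 65.55615234375), 79.56365203857422)
cover top 13153 ((501.3997497558594, 211.8697967529297), (61.31023406982422, 91.31749725341797), 79.44224548339844) [0.07753916 0.07851857 0.0794529 ]
```

{"name": "jog_arm", "arguments": {
  "xyz": [
    [0.0007,-0.0017,0.005],
    [0,0,0.006],
    [0,0,0.006],
    [0,0,0.005],
    [0,0,0],
    [0,0,0],
    [0,0,0]
  ],
  "angular": [
    [0,0,0],
    [0,0,0],
    [0,0,0],
    [0,0,0],
    [0,0,0],
    [0,0,0],
    [0,0,0]
  ],
  "claw": [0.4,0.4,0.4,0.4,0.4,0.4,0.4]
}}

```text
time_s: 56.68
tool_pos: [0.4843, 0.2162, 0.2011]
orientation: [0.769, 0.639, -0.0, 0.0]
wrist_force: [0.6, 0.1, -0.4]
gripper_width: 0.0591
grip_force: 65.6
```

```bash
python3 - <<'E'
from rk import *
M=tilted();print(read_state()["wrist_torque"])
T=dict(np.load("top0.npz"));P=np.load("P.npy");p=P[120:200,320:370].reshape(-1,3);q=p[(p[:,2]>.136)&(p[:,2]<.155)];print("head",len(q),rect(q)[0],q.mean(0))
vs,us=np.where((cv2.cvtColor(T["im"],cv2.COLOR_BGR2HSV)[:,:,2]<60)[130:180,325:370]);X=plane(T,us+325,vs+130,.145);print("head dark",len(X),rect(X)[0])
E
```

```text
t 56.68 grasp [0.4843 0.2162 0.0461] tool z [-0. -0. -1.] tool y [ 0.983 -0.184 -0.   ] tilt 0.0 j [-1.2, 0.82, 0.97, 2.06, -0.97, 0.81, 0.18] w 0.0591 F [ 0.6  0.1 -0.4]
[-0.03092628 -0.00657917  0.03766866]
head 298 ((725.7952270507812, -102.38409423828125), (53.93392562866211, 141.78704833984375), 64.3796615600586) [ 0.68859054 -0.084854    0.14468001]
head dark 257 ((701.4055786132812, -100.26490020751953), (47.97906494140625, 101.15345001220703), 43.82564926147461)
```

{"name": "jog_arm", "arguments": {
  "xyz": [
    [0,0,0],
    [0,0,0],
    [0,0,0],
    [0,0,0],
    [0,0,-0.02],
    [0,0,-0.035],
    [0,0,-0.035],
    [0,0,-0.035],
    [0,0,-0.04],
    [-0.0213,0.0213,0],
    [-0.0213,0.0213,0],
    [-0.0213,0.0213,0],
    [0,0,0],
    [0,0,0]
  ],
  "angular": [
    [0,0,0],
    [0,0,0],
    [0,0,0],
    [0,0,0],
    [0,0,0],
    [0,0,0],
    [0,0,0],
    [0,0,0],
    [0,0,0],
    [0,0,0],
    [0,0,0],
    [0,0,0],
    [0,0,0],
    [0,0,0]
  ],
  "claw": [0.83,0.83,0.83,0.83,0.83,0.83,0.83,0.83,0.83,0.83,0.83,0.83,0.83,0.83]
}}

```text
time_s: 57.85
tool_pos: [0.5358, 0.1398, 0.3665]
orientation: [0.771, 0.637, 0.0, 0.0]
wrist_force: [-0.2, 0.8, 0.0]
gripper_width: 0.0709
grip_force: 0.0
```

{"name": "jog_arm", "arguments": {
  "xyz": [
    [-0.0213,0.0213,0],
    [-0.0213,0.0213,0],
    [-0.0213,0.0213,0],
    [-0.0213,0.0213,0],
    [-0.0213,0.0213,0],
    [0,0,0],
    [0,0,0],
    [0,0,0]
  ],
  "angular": [
    [0,0,0],
    [0,0,0],
    [0,0,0],
    [0,0,0],
    [0,0,0],
    [0,0,0],
    [0,0,0],
    [0,0,0]
  ],
  "claw": [0,0,0,0,0,0,0,0]
}}

```text
time_s: 58.52
tool_pos: [0.6201, 0.0188, 0.3656]
orientation: [0.769, 0.639, -0.0, -0.001]
wrist_force: [0.5, 0.5, -0.5]
gripper_width: 0.0002
grip_force: 0.0
```

```bash
python3 - <<'E'
from h import *
M=tilted();plan([.688,-.082,.2],-10.6)
ci,im,d,P=covers("wrist",(.55,.8,-.2,.03),(.135,.16));H,S,V=cv2.split(cv2.cvtColor(im,cv2.COLOR_BGR2HSV))
i,_=camera("side");t,_=camera("top")
covers("top",(.4,.72,-.4,.4),(.03,.075))
cv2.imwrite("pics/m3.png",np.vstack([cv2.resize(i[100:250,200:480],(560,300)),cv2.resize(t[110:270,180:500],(560,280))]))
E
```

```text
t 58.52 grasp [0.6199 0.0189 0.2106] tool z [-0.001  0.001 -1.   ] tool y [ 0.983 -0.183 -0.001] tilt 0.1 j [-0.84, 0.71, 1.13, 1.76, -0.7, 1.14, 0.33] w 0.0002 F [ 0.5  0.5 -0.5]
t 58.52 grasp now [0.6199 0.0189 0.2106] down [-0.001  0.001 -1.   ] curyaw -10.5 j [-0.84, 0.71, 1.13, 1.76, -0.7, 1.14, 0.33]
  turn z 0.06 then shift mm [-86.6  85.3  10.6]
wrist 311 px [443. 300.] c [699.5 -63.5] sz [ 6.7 32.7] ang 55.5 z [0.136 0.143 0.145] mean [ 0.699 -0.063  0.142]
wrist 202 px [416. 334.] c [676.7 -88.7] sz [ 7.2 28.5] ang 41.9 z [0.143 0.144 0.145] mean [ 0.675 -0.088  0.144]
top 172 px [340. 170.] c [660.5 -67.3] sz [91.9 36.1] ang 58.0 z [0.034 0.066 0.074] mean [ 0.654 -0.069  0.059]
top 419 px [220. 191.] c [599.  304.5] sz [67.8 66. ] ang 78.6 z [0.036 0.055 0.059] mean [0.594 0.3   0.053]
top 254 px [210. 218.] c [509.3 331.4] sz [50.4 70.6] ang 60.8 z [0.048 0.055 0.06 ] mean [0.509 0.327 0.054]
```

View pics/m3.png

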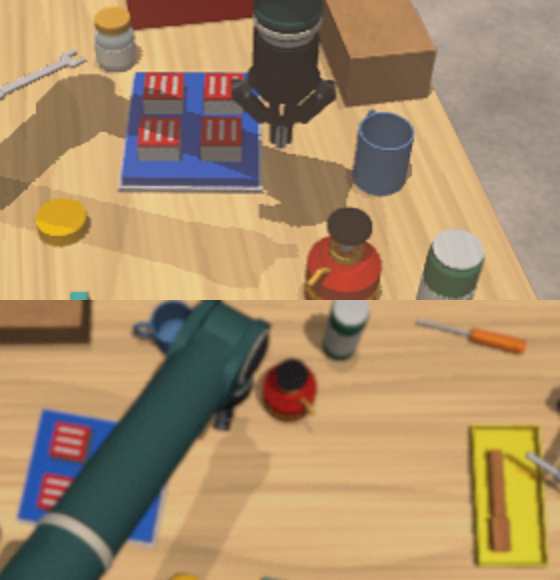

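Side and top views: all four finned covers sit flat in the rack pockets, (160,140), (222,138), (162,92) and (222,92) in the side view. The brush is in the tray at (498,500) in the top view. Before pumping I check seating heights and pin down the head centre.

```bash
python3 - <<'E'
from h import *
for n in("top","side"):
    ci=camera_info(n);im,d=camera(n);vv,uu=np.mgrid[0:400,0:640];P=cloud(ci,uu.ravel(),vv.ravel(),d.ravel()).reshape(400,640,3)
    k=(P[:,:,2]>.138)&(P[:,:,2]<.152)&(np.hypot(P[:,:,0]-.69,P[:,:,1]+.08)<.045);q=P[k];print(n,"head",len(q),cv2.minEnclosingCircle((q[:,:2]*1000).astype(np.float32)),q.mean(0))
    V=im.max(2);l=cv2.connectedComponentsWithStats((V<70).astype(np.uint8))
    for i in range(1,l[0]):
        X=plane(ci,[l[3][i][0]],[l[3][i][1]],.145)[0]
        if l[2][i,4]>40 and np.hypot(X[0]-.69,X[1]+.08)<.04:
            vs,us=np.where(l[1]==i);print("  dark",l[2][i],X,rect(plane(ci,us,vs,.145))[0])
    for c in((485.1,216.1),(504.3,318.4),(575.5,199.2),(594.7,301.4)):
        k=(np.hypot(P[:,:,0]-c[0]/1e3,P[:,:,1]-c[1]/1e3)<.028)&(P[:,:,2]>.045)&(P[:,:,2]<.07);q=P[k]
        if len(q)>40:
            A=np.c_[q[:,:2]-q[:,:2].mean(0),np.ones(len(q))];s=np.linalg.lstsq(A,q[:,2],rcond=None)[0];print("  cover",c,len(q),"z",np.round(s[2],4),"slope",np.round(s[:2],3))
plan([.688,-.082,.2],-10.6)
E
```

```text
top head 276 ((686.841552734375, -82.74298095703125), 28.393274307250977) [ 0.68599226 -0.08279694  0.14496205]
  dark [337 144  19  18 245] [ 0.68382267 -0.08254002  0.145     ] ((683.8401489257812, -82.00381469726562), (48.035064697265625, 50.37670135498047), 43.34001159667969)
  cover (504.3, 318.4) 182 z 0.0546 slope [0.005 0.006]
  cover (594.7, 301.4) 253 z 0.0547 slope [0.008 0.01 ]
side head 338 ((685.352294921875, -85.23210906982422), 29.754446029663086) [ 0.68363901 -0.08680166  0.14434082]
  cover (485.1, 216.1) 190 z 0.0554 slope [ 0.002 -0.007]
  cover (504.3, 318.4) 163 z 0.0555 slope [0.001 0.004]
  cover (575.5, 199.2) 195 z 0.0552 slope [-0.006  0.027]
  cover (594.7, 301.4) 125 z 0.0552 slope [-0.012  0.029]
t 58.82 grasp now [0.6202 0.0189 0.2111] down [-0.  0. -1.] curyaw -10.5 j [-0.84, 0.71, 1.13, 1.76, -0.7, 1.14, 0.33]
  turn z 0.1 then shift mm [-86.6  85.2  11.1]
```

{"name": "jog_arm", "arguments": {
  "xyz": [
    [-0.0294,0.0278,0],
    [-0.0294,0.0278,0],
    [-0.0293,0.0277,0],
    [0,0,0.02],
    [0,0,0.018],
    [0,0,0],
    [0,0,0],
    [0,0,0]
  ],
  "angular": [
    [0,0,0],
    [0,0,0],
    [0,0,0],
    [0,0,0],
    [0,0,0],
    [0,0,0],
    [0,0,0],
    [0,0,0]
  ],
  "claw": [0,0,0,0,0,0,0,0]
}}

```text
time_s: 59.48
tool_pos: [0.6864, -0.0836, 0.329]
orientation: [0.769, 0.639, 0.0, 0.0]
wrist_force: [-0.2, 0.1, 0.3]
gripper_width: -0.0
grip_force: 0.0
```

```bash
python3 - <<'E'
from h import *
tilted();plan([.686,-.083,.138],-10.6)
E
```

```text
t 59.48 grasp [ 0.6865 -0.0837  0.174 ] tool z [ 0.001 -0.    -1.   ] tool y [ 0.983 -0.183  0.001] tilt 0.1 j [-0.56, 0.84, 1.03, 1.6, -0.77, 1.16, 0.46] w -0.0 F [-0.2  0.1  0.3]
t 59.48 grasp now [ 0.6865 -0.0837  0.174 ] down [ 0.001 -0.    -1.   ] curyaw -10.5 j [-0.56, 0.84, 1.03, 1.6, -0.77, 1.16, 0.46]
  turn z 0.07 then shift mm [ 0.5 -0.5 36. ]
```

{"name": "jog_arm", "arguments": {
  "xyz": [
    [0,0,0.008],
    [0,0,0.006],
    [0,0,0.006],
    [0,0,0.006],
    [0,0,0.004],
    [0,0,0.004],
    [0,0,0],
    [0,0,0]
  ],
  "angular": [
    [0,0,0],
    [0,0,0],
    [0,0,0],
    [0,0,0],
    [0,0,0],
    [0,0,0],
    [0,0,0],
    [0,0,0]
  ],
  "claw": [0,0,0,0,0,0,0,0]
}}

```text
time_s: 60.15
tool_pos: [0.6868, -0.084, 0.2957]
orientation: [0.769, 0.639, 0.001, 0.001]
wrist_force: [-1.0, 1.7, 10.1]
gripper_width: -0.0003
grip_force: 4.9
```

{"name": "jog_arm", "arguments": {
  "xyz": [
    [0,0,0.0015],
    [0,0,0],
    [0,0,0]
  ],
  "angular": [
    [0,0,0],
    [0,0,0],
    [0,0,0]
  ],
  "claw": [0,0,0]
}}

```text
time_s: 60.4
tool_pos: [0.6867, -0.084, 0.2944]
orientation: [0.769, 0.639, 0.001, 0.001]
wrist_force: [-0.5, 2.6, 10.9]
gripper_width: 0.0002
grip_force: 5.0
```

{"name": "jog_arm", "arguments": {
  "xyz": [
    [0,0,0.0015],
    [0,0,0],
    [0,0,0]
  ],
  "angular": [
    [0,0,0],
    [0,0,0],
    [0,0,0]
  ],
  "claw": [0,0,0]
}}

```text
time_s: 60.65
tool_pos: [0.6868, -0.0841, 0.2936]
orientation: [0.769, 0.639, 0.002, 0.001]
wrist_force: [-2.4, 2.1, 13.3]
gripper_width: -0.0003
grip_force: 6.5
```

{"name": "jog_arm", "arguments": {
  "xyz": [
    [0,0,0.0015],
    [0,0,0],
    [0,0,0]
  ],
  "angular": [
    [0,0,0],
    [0,0,0],
    [0,0,0]
  ],
  "claw": [0,0,0]
}}

```text
time_s: 60.9
tool_pos: [0.6868, -0.0842, 0.2934]
orientation: [0.769, 0.639, 0.002, 0.0]
wrist_force: [-5.1, 2.9, 21.4]
gripper_width: -0.0
grip_force: 10.4
```

{"name": "jog_arm", "arguments": {
  "xyz": [
    [0,0,0.0015],
    [0,0,0],
    [0,0,0]
  ],
  "angular": [
    [0,0,0],
    [0,0,0],
    [0,0,0]
  ],
  "claw": [0,0,0]
}}

```text
time_s: 61.15
tool_pos: [0.6868, -0.0844, 0.2934]
orientation: [0.769, 0.639, 0.002, 0.0]
wrist_force: [-7.2, 4.7, 27.9]
gripper_width: -0.0
grip_force: 14.2
```

The stop is clear: the force climbs with no further travel. I let the plunger fully back up and make the second stroke.

{"name": "jog_arm", "arguments": {
  "xyz": [
    [0,0,-0.01],
    [0,0,-0.015],
    [0,0,-0.015],
    [0,0,0],
    [0,0,0],
    [0,0,0],
    [0,0,0],
    [0,0,0],
    [0,0,0]
  ],
  "angular": [
    [0,0,0],
    [0,0,0],
    [0,0,0],
    [0,0,0],
    [0,0,0],
    [0,0,0],
    [0,0,0],
    [0,0,0],
    [0,0,0]
  ],
  "claw": [0,0,0,0,0,0,0,0,0]
}}

```text
time_s: 61.9
tool_pos: [0.6859, -0.0843, 0.3273]
orientation: [0.769, 0.639, -0.001, -0.0]
wrist_force: [0.2, 0.8, -0.3]
gripper_width: 0.0004
grip_force: 0.0
```

```bash
python3 - <<'E'
from h import *
tilted()
ci=camera_info("side");im,d=camera("side");vv,uu=np.mgrid[0:400,0:640];P=cloud(ci,uu.ravel(),vv.ravel(),d.ravel()).reshape(400,640,3)
k=(P[:,:,2]>.11)&(P[:,:,2]<.152)&(np.hypot(P[:,:,0]-.686,P[:,:,1]+.083)<.027);q=P[k];print(len(q),np.percentile(q[:,2],[10,50,75,95]))
E
```

```text
t 61.9 grasp [ 0.6857 -0.0843  0.1723] tool z [-0.001 -0.    -1.   ] tool y [ 0.983 -0.184 -0.001] tilt 0.1 j [-0.56, 0.84, 1.03, 1.6, -0.77, 1.16, 0.46] w 0.0004 F [ 0.2  0.8 -0.3]
213 [0.14241584 0.14461204 0.1455188  0.14688728]
```

{"name": "jog_arm", "arguments": {
  "xyz": [
    [0,0,0.008],
    [0,0,0.006],
    [0,0,0.006],
    [0,0,0.006],
    [0,0,0.004],
    [0,0,0.004],
    [0,0,0.002],
    [0,0,0.002],
    [0,0,0.002],
    [0,0,0],
    [0,0,0],
    [0,0,0]
  ],
  "angular": [
    [0,0,0],
    [0,0,0],
    [0,0,0],
    [0,0,0],
    [0,0,0],
    [0,0,0],
    [0,0,0],
    [0,0,0],
    [0,0,0],
    [0,0,0],
    [0,0,0],
    [0,0,0]
  ],
  "claw": [0,0,0,0,0,0,0,0,0,0,0,0]
}}

```text
time_s: 62.95
tool_pos: [0.6864, -0.0852, 0.2933]
orientation: [0.769, 0.639, 0.002, 0.0]
wrist_force: [-10.5, 4.6, 32.0]
gripper_width: 0.0002
grip_force: 15.8
```

Second stroke reached the same stop depth. I raise clear, park away from everything and check the whole scene.

{"name": "jog_arm", "arguments": {
  "xyz": [
    [0,0,-0.01],
    [0,0,-0.015],
    [0,0,-0.02],
    [0,0,-0.03],
    [0,0,-0.03],
    [0,0,-0.03],
    [0,0,-0.03],
    [0,-0.03,0],
    [0,-0.03,0],
    [0,-0.03,0],
    [0,-0.03,0],
    [0,-0.03,0],
    [0,0,0],
    [0,0,0],
    [0,0,0]
  ],
  "angular": [
    [0,0,0],
    [0,0,0],
    [0,0,0],
    [0,0,0],
    [0,0,0],
    [0,0,0],
    [0,0,0],
    [0,0,0],
    [0,0,0],
    [0,0,0],
    [0,0,0],
    [0,0,0],
    [0,0,0],
    [0,0,0],
    [0,0,0]
  ],
  "claw": [0,0,0,0,0,0,0,0,0,0,0,0,0,0,0]
}}

```text
time_s: 64.2
tool_pos: [0.5392, -0.0562, 0.4531]
orientation: [0.769, 0.639, 0.0, 0.0]
wrist_force: [0.2, 0.7, 0.0]
gripper_width: -0.0
grip_force: 0.0
```

```bash
python3 - <<'E'
from h import *
tilted()
for n in("top","side"):
    ci=camera_info(n);im,d=camera(n);vv,uu=np.mgrid[0:400,0:640];P=cloud(ci,uu.ravel(),vv.ravel(),d.ravel()).reshape(400,640,3)
    cv2.imwrite(f"pics/{n}9.png",im)
    for c in((485.1,216.1),(504.3,318.4),(575.5,199.2),(594.7,301.4)):
        k=(np.hypot(P[:,:,0]-c[0]/1e3,P[:,:,1]-c[1]/1e3)<.028)&(P[:,:,2]>.045)&(P[:,:,2]<.07);q=P[k];print(n,c,len(q),np.round(np.median(q[:,2]),4) if len(q) else "")
    k=(P[:,:,2]>.11)&(P[:,:,2]<.152)&(np.hypot(P[:,:,0]-.686,P[:,:,1]+.083)<.027);print("head",np.round(np.median(P[k][:,2]),4))
    H,S,V=cv2.split(cv2.cvtColor(im,cv2.COLOR_BGR2HSV))
    k=(abs(P[:,:,0]-.503)<.13)&(abs(P[:,:,1]+.468)<.065)&(H<17)&(S>60)&(P[:,:,2]<.05);q=P[k]
    if len(q)>50: print("brush",len(q),rect(q)[0],np.percentile(q[:,2],[5,50,95]))
E
```

```text
t 64.2 grasp [ 0.5393 -0.0561  0.2981] tool z [ 0.001  0.    -1.   ] tool y [ 0.983 -0.183  0.001] tilt 0.0 j [-0.94, 0.49, 1.32, 1.87, -0.51, 1.19, 0.37] w -0.0 F [0.2 0.7 0. ]
top (485.1, 216.1) 273 0.0551
top (504.3, 318.4) 267 0.0546
top (575.5, 199.2) 257 0.0549
top (594.7, 301.4) 259 0.055
head nan
brush 473 ((503.9565124511719, -432.4813232421875), (58.60702133178711, 257.936767578125), 89.91643524169922) [-0.00059064  0.02560014  0.03163248]
side (485.1, 216.1) 197 0.0557
side (504.3, 318.4) 98 0.0555
side (575.5, 199.2) 61 0.0549
side (594.7, 301.4) 3 0.0529
head 0.1446
brush 974 ((503.67620849609375, -450.6261901855469), (259.4269714355469, 68.6539535522461), 1.6604458093643188) [0.0186374  0.02563661 0.02899826]
  return _methods._mean(a, axis=axis, dtype=dtype,
  ret = ret.dtype.type(ret / rcount)
```

View pics/side9.png

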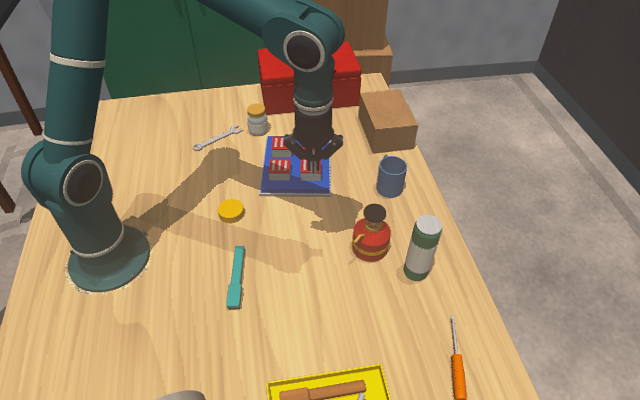

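The final view shows the covers seated in the rack at (295,160), the brush in the tray at (325,390), the plunger up at (375,213), and the jar (257,120) and spray can (422,247) unmoved.

```bash
python3 -c "
from workcell import *
print(close_job())"
```

```text
the job is handed in; nothing more can be done
None
```

The job is handed in at about 64 s: the brush is in the tray, all four covers are home open side down in their own pockets, the plunger was pressed twice to its stop and came back up after each stroke, and the spray can and jar were left untouched.

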